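Load the ferrite core fixture with the amplifier stopped

ROBOT

A 7-joint arm with a two-finger parallel gripper is mounted at the origin on the work surface. World frame = base frame: x ahead of the robot, y to its left, z up, the work surface at z = 0. Lengths are in m, angles in rad, forces in N, time in s.
With the tool pointing down it reaches from about 0.425 to 0.875 m from the base axis. Payload 8.4 kg.
Tool frame: the origin (TCP) lies at the very end of the fingers, on their centre line; the grasp point (between the pads) lies behind it (env.hold_point_z is the z of the grasp point in the tool frame, in m); z points along the fingers, y is the line along which they close (so a half turn about z gives the same grasp; the last joint's range is limited). The gripper opens to 85 mm and grips with 20 to 120 N. Pads are 22 mm wide; open, the fingers measure 114 mm over their backs; the gripper's body (76 mm by 85 mm) begins 54 mm behind the grasp point. The pads swing forward as they close: fully open they stand 13 mm farther back than shut.
Start: joints at [1.043, 0.333, 0.04, 1.465, -0.013, 1.343, -0.059], TCP at [0.27, -0.591, 0.231] pointing down, gripper open.
Joint ranges: [-2.58, 2.58], [-0.38, 2.09], [-1.3, 1.39], [0.25, 2.4], [-1.5, 4.64], [0.08, 2.09], [-2.65, 2.65]. Speed limits (rad/s): [2.22, 2.22, 2.79, 2.79, 3.14, 3.14, 3.14].

INTERFACE

Orientations are given as a 3x3 rotation matrix whose columns are the frame's x, y, z axes.
In Python, from plant import env gives the robot as it stands.
- The arm moves only by the tool jog_arm, never from a script. Its argument "plan" is a list of rows, each a list of 2 entries, a list of its own where there are three numbers: the shift along the tool's x, y, z normalised to -1 to 1, where 1 is 0.025 m, then the turn, a rotation vector about the tool's x, y, z normalised to -1 to 1, where 1 is pi/2 rad. A call has 1 to 10 rows; each row shifts and turns the commanded pose from where the row before left it, along the tool's axes as they then stand; what a row does not reach is not made up. A row lasts 1/10 s, in which the tool goes at most 50 mm and 8.59 degrees, less where a joint would pass 70% of its speed; a pose out of reach is approached as far as the arm can. A call with a number of a shift or a turn outside -1 to 1 is refused whole. A call with a gripper value outside its range is refused whole. "hand" is the opening in per cent of the stroke, from 0 (shut) to 100 (fully open), set as the call begins (left out, the last holds). The fingers move at their own pace and stop on an object; "newtons" is the grip in N (left out, the last holds). Time passes only in rows, so rows that do not move let the fingers close. It gives the time, the measured TCP pose, the force, the opening and the grip force at its end, in the units of the state.
- env.get_obs(): the state, without advancing time (a new reading comes with each control period).
- env.grab_frame(name): name is "side" or "top" or "wrist"; returns a dict with "frame" (420x560x3 uint8, red, green, blue), "depth" (420x560 float32, m along the optical axis (not along the pixel's ray), 0 where there is no reading), "camera_matrix" (3x3 intrinsics, pixels), "k1" (the pictures are not rectified: a ray, as slopes to the right and down, at radius r is drawn at 1 + k1 r^2 times it, then the intrinsics apply), "rvec" (rotation vector, rad) and "tvec" (3), from world to camera coordinates, as OpenCV has them. Camera axes: x right, y down, z forward; pixel columns grow to the right and rows downward; lengths in m; the calibration is good to about 2 mm. A picture is of the moment at which its call begins.
- env.close_job(): hands the job in; it is judged then, once.
Trained networks look in a picture, given as the dict that the camera call returned (one of the last four; its "shot" number tells which), for a name from the list of things; names that differ only in an ending like _2 or _b are one class to them, and where a whole thing is asked for, a point or a joint stands for the part that bears it (a point fixed in the world has none). Each returns a list of dicts, best first, with "confidence" (0 to 1); they miss things now and then, are a little off and sometimes report something else, mostly with a low value. They report only what shows in the picture. A call takes as long as a camera call. They do not tell look-alikes from the thing itself.
- env.spot_in(picture, target): "xyz" ([x, y, z] in m, in the coordinates of the camera as it stood for that picture, good to about 4 mm: the middle of the surface that is visible of it).
- env.trace(picture, target): "pixels" (420x560 bool, what is visible of it).
The state is a dict: "clock": time; "joint_positions": joint angles; "dq": joint speeds; "effort": joint torques, N m; "ee_pos": TCP position; "tool_rot": TCP orientation; "ft_force": force on the tool from outside, world axes, zero at the start; "moment": the same for the moment, N m; "grip_width": opening from 0.0 (shut) to 1.0 (fully open); "grasp_force": force on a finger pad.
Only numpy, scipy, OpenCV 4.12 (cv2) and the standard library are available. Lean on these libraries where they do the work, as an engineer would, in place of code of your own. Each camera call takes 0.05 s, during which the arm holds its last target. There are 200 camera calls.

TASK

Make the test bench safe by pressing the amplifier's red stop button until it latches, then unscrew the cap from the core fixture's post (its thread is unmarked: feel which way it loosens) and put it in the parts tray. Thread the white washer and then every ferrite core that is there down the post, fully home, screw the cap back on tight, and last of all twist the stop button so that it springs out again. Leave the other things on the bench where they are.

Things in the scene. Friction and masses are not known exactly. Their poses are not given: they have to be found in the camera images.
- post_foot (a point): foot of the locating post, on its axis, on top (22 mm above the bench) of the fixture's 120 mm square aluminium block, fixed; x, y along the block's sides. The white post, 32.5 mm in diameter, 44 mm tall, chamfered at its shoulder, carries a brass stub 16 mm tall with a coarse two-start thread, 29.6 mm across at most, so rings pass over it: 60 mm in all
- post_top (a point): top end of the stub, on the axis, 60 mm above post_foot. The thread is unmarked: left- or right-hand must be felt. The loosening way the cap turns freely once broken loose (at about 0.7 of the torque it was done up with); the other way it stops, over 0.5 N m, within 15 degrees. 85 to 115 degrees from tight frees it to lift straight off with no force; before that the thread holds it down; at 120 it stops against the next start
- cap_grip (a point): on the axis of the screw cap, 25 mm above its rim, half-way up its solid knurled steel grip (54 mm in diameter, 20 mm tall). Below the grip a brass skirt, 47 mm in diameter, 15 mm tall, 31.6 mm bore, with two small lugs inside on the cap's x axis (alike after half a turn). 0.5 kg. Screwed on at the start, its closed top on the stub's end, cap_grip 70 mm above post_foot
- cap_rim (a point): centre of the cap's lower rim. To refit: lower it on the stub, within 1.5 mm of the axis, turned as it came off, until cap_grip is 70 mm above post_foot, and turn it the tightening way until it stops. If it sits some mm high its lugs are on top of the thread: turn it on the same way and let it drop. Tight, its x axis lies along post_foot's x axis (either way round) within 12 degrees
- washer_mid (a point): centre of the white plastic insulating washer: outer diameter 61 mm, hole 35.6 mm, 5 mm thick, flat on the bench; origin half-way up
- core_a_mid (a point): centre of a dark grey ferrite ring core: outer diameter 61 mm, hole 35.6 mm, 12 mm thick, 0.11 kg, flat on the bench; origin half-way up. May be absent: two or all three of core_a, core_b, core_c are there; all alike
- core_b_mid (a point): centre of a dark grey ferrite ring core: outer diameter 61 mm, hole 35.6 mm, 12 mm thick, 0.11 kg, flat on the bench; origin half-way up. May be absent: two or all three of core_a, core_b, core_c are there; all alike
- core_c_mid (a point): centre of a dark grey ferrite ring core: outer diameter 61 mm, hole 35.6 mm, 12 mm thick, 0.11 kg, flat on the bench; origin half-way up. May be absent: two or all three of core_a, core_b, core_c are there; all alike
- tray: shallow open grey plastic parts tray, 130 x 130 mm, walls 3 mm thick and 12 mm high, floor 3 mm; origin at the centre of its underside, on the bench; fixed
- stop_head (a point): centre of the red mushroom head (40 mm in diameter, 18 mm tall, top about 9 mm above this point, underside 11 mm above the box when out) of the amplifier's stop button, on top of a fixed yellow box 85 mm square and 60 mm high; it moves down with the head
- stop (a joint): how far the stop button is pressed, m: 0 out (reset, amplifier enabled), travel 9 mm. It takes about 6 to 8 N and must go down almost the full 9 mm; it then latches and stays at about 7.5 mm when let go
- stop_knob (a joint): how far the mushroom head is twisted clockwise seen from above, rad, 0 to 1, against a light spring (0.03 N m). A twist of 0.55 rad or more while latched releases it: it springs out as soon as it is free to, and the head turns back by itself in about a second
- spanner: bystander: steel spanner 170 mm long lying on the bench; origin at its middle, underside
- screwdriver: bystander: screwdriver 190 mm long with black handle lying on the bench; origin at its middle, underside
- attenuator: bystander: steel coaxial attenuator standing upright among the cores, 28 mm in diameter, 60 mm tall; origin at the centre of its underside
- multimeter: bystander: grey multimeter 170 x 85 x 38 mm, long along its x; origin at the centre of its underside
- tape_roll: bystander: roll of copper tape lying flat, 90 mm in diameter, 76 mm hole, 24 mm tall; not a core; origin at the centre of its underside
- circuit_board: bystander: small power-supply circuit board 110 x 70 mm, 34 mm tall; origin at the centre of its underside
Not all that is in view belongs to the job. What is shaped like the part that bears stop_head but pink or purple is not meant.

How it is judged:
On the way, in this order (a step that is already met when the one before it is completed fails the run):
1. the stop button is pressed in and stays latched with nothing touching it (value of joint stop above 0.006 m and contact force between the fingers and stop_knob below 0.5 N), for 0.2 s.
2. the cap is unscrewed and lies let go in the parts tray, the stop still latched (value of joint stop above 0.006 m and contact force between the fingers and cap below 0.5 N and horizontal distance between cap_grip and tray below 0.05 m and height (world z) of cap_grip below 0.04 m), for 0.2 s.
3. the white washer is home at the foot of the post, with the stop latched (value of joint stop above 0.006 m and horizontal distance between washer_mid and post_foot below 0.004 m and angle between washer_mid's own z axis and vertical below 0.06 rad and z of washer_mid in the frame of post_foot below 0.0045 m), for 0.2 s.
4. all cores are home on the post above the washer, with the stop latched (all of step 3 and horizontal distance between each of core_a_mid, core_b_mid, core_c_mid and post_foot below 0.004 m and angle between each of core_a_mid, core_b_mid, core_c_mid's own z axis and vertical below 0.06 rad and z of each of core_a_mid, core_b_mid, core_c_mid in the frame of post_foot below 0.0375 m and linear speed of each of core_a, core_b, core_c below 0.03 m/s), for 0.2 s.
5. the cap is screwed back on tight and let go, with the stop latched (value of joint stop above 0.006 m and horizontal distance between cap_grip and post_foot below 0.004 m and z of cap_grip in the frame of post_foot below 0.072 m and angle between the x axis of cap_grip and the x axis of post_foot, either way round below 0.26 rad and angle between cap_grip's own z axis and vertical below 0.05 rad and contact force between the fingers and cap below 0.5 N), for 0.2 s.
6. the stop button is reset: twisted so that it springs out (value of joint stop below 0.002 m), for 0.2 s.
At the end, for the whole second after the job is handed in: stop button out (within 2 mm); washer at the post's foot (within 1.5 mm) and every core present flat on the post within 4 mm of its axis; cap down on the stub (within 2 mm), square and tight (its x axis within 0.26 rad of the fixture's, either way round); all at rest (value of joint stop below 0.002 m and horizontal distance between each of cap_grip, washer_mid, core_a_mid, core_b_mid, core_c_mid and post_foot below 0.004 m and z of cap_grip in the frame of post_foot below 0.072 m and angle between the x axis of cap_grip and the x axis of post_foot, either way round below 0.26 rad and angle between cap_grip's own z axis and vertical below 0.05 rad and angle between each of washer_mid, core_a_mid, core_b_mid, core_c_mid's own z axis and vertical below 0.06 rad and z of washer_mid in the frame of post_foot below 0.0045 m and z of each of core_a_mid, core_b_mid, core_c_mid in the frame of post_foot below 0.0375 m and linear speed of each of core_a, core_b, core_c, cap below 0.03 m/s); the robot touches nothing.
It fails at once if a bystander (spanner, screwdriver, attenuator, multimeter, tape roll or circuit board) is pushed more than 40 mm from its place (distance of any of spanner, screwdriver, attenuator, multimeter, tape_roll, circuit_board from where it was at the start of the episode above 0.04 m).
Of core_a, core_b, core_c only 2 to 3 are there at a start; the rules pass over those that are not, and their reading is None.
At some moment in a run one of washer, core_a, core_b, core_c may be knocked a few centimetres aside while the robot is not near it.
It also fails if it takes over 210 s, if anything falls off the work surface, if the arm or the gripper's body presses on something with over 40 N, if the wrist force passes 120 N, or if a joint passes its speed limit or range.

## Working session

There is one attempt and no reset: what is moved stays moved. The work goes in short steps, Python scripts to look and compute and a tool call to move; the robot and the scene stay as the last step left them, time stands still between calls to the robot, and variables do not carry over. Pictures are saved under pics/ and viewed, at most 14 in all, crops included, and the job is handed in when it is done.

Besides the shell and the picture viewer there is one more tool, called as name(argument=value, ...) on one line, values as JSON. jog_arm: Moves the arm, as the interface text tells. Scaled input: -1 to 1 covers 0.025 m each way for a shift and pi/2 rad each way for a turn. Its arguments: {"type":"object","properties":{"plan":{"type":"array","items":{"type":"array"}},"hand":{"type":"number"},"newtons":{"type":"number"}},"required":["plan"]}

```bash
ls; mkdir -p pics
python3 - <<'E'
from plant import env
import cv2,numpy as np
o=env.get_obs(); print({k:np.round(v,3).tolist() for k,v in o.items()}, env.hold_point_z)
fs={n:env.grab_frame(n) for n in("side","top")}
for n,f in fs.items():
    cv2.imwrite(f"pics/{n}0.png",f["frame"][:,:,::-1]); print(n,f["camera_matrix"].tolist(),f["k1"],np.round(f["rvec"],3).ravel(),np.round(f["tvec"],3).ravel())
E
```

```text
pics
{'clock': 0.0, 'joint_positions': [1.043, 0.334, 0.04, 1.466, -0.013, 1.343, -0.058], 'dq': [-0.0, -0.001, -0.001, 0.001, 0.0, 0.001, 0.001], 'effort': [0.001, -65.856, 1.365, -40.555, 0.017, 0.013, -0.0], 'ee_pos': [0.27, -0.591, 0.23], 'tool_rot': [[0.909, 0.416, -0.001], [0.416, -0.909, 0.001], [-0.0, -0.002, -1.0]], 'ft_force': [-0.931, 0.644, -1.293], 'moment': [0.002, 0.036, -0.005], 'grasp_force': 0.0, 'grip_width': 0.995} -0.0187
side [[415.45252788978524, 0.0, 278.0543040998042], [0.0, 415.45252788978524, 204.63747230792316], [0.0, 0.0, 1.0]] 0.017606906364254916 [ 2.392 -0.428  0.162] [-0.441  0.256  1.117]
top [[402.75697651038, 0.0, 278.4008896976805], [0.0, 402.75697651038, 214.0792073184066], [0.0, 0.0, 1.0]] -0.12078706698266306 [ 1.965 -2.253  0.236] [0.137 0.523 1.261]
```

View pics/top0.png

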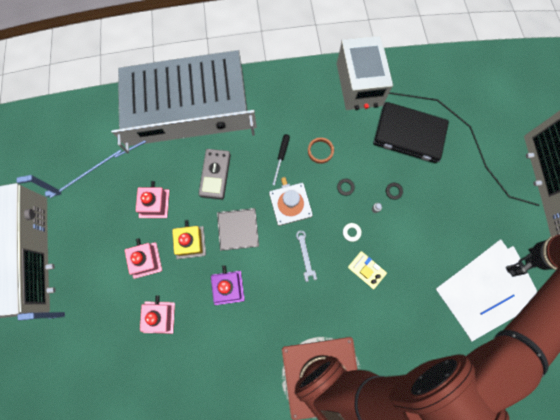

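View pics/side0.png

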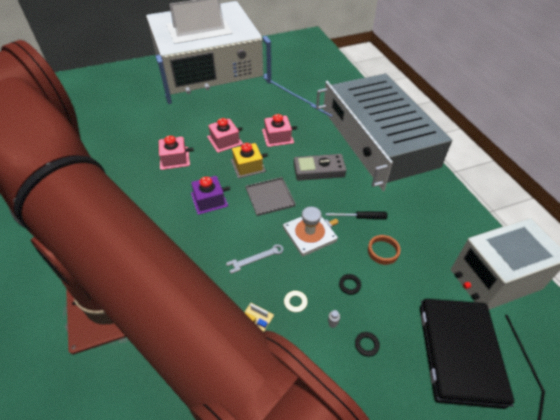

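The top view shows the stop candidates: pink at (152,200), (142,260) and (156,318), purple at (227,287), yellow at (187,240). Only the yellow box fits the description. The fixture with its cap is at (291,203) and the tray at (238,229). The cores are at (346,186) and (394,191), the washer at (352,231), the attenuator at (377,207), and the copper tape roll at (320,150) isn't a core.

```bash
cat > h.py <<'E'
from plant import env
import cv2,numpy as np
def cloud(f):
    K=np.array(f["camera_matrix"]);h,w=f["depth"].shape
    v,u=np.mgrid[:h,:w]
    p=cv2.undistortPointsIter(np.stack([u,v],-1).reshape(-1,1,2).astype(float),K,np.array([f["k1"],0,0,0.]),None,None,(3,50,1e-9)).reshape(h,w,2)
    d=f["depth"][...,None]; c=np.concatenate([p*d,d],-1)
    R=cv2.Rodrigues(np.array(f["rvec"],float))[0]
    return (c-np.array(f["tvec"]).ravel())@R
def toworld(f,x):
    R=cv2.Rodrigues(np.array(f["rvec"],float))[0]; return R.T@(np.array(x)-np.array(f["tvec"]).ravel())
def blob(P,m,f):
    m=m&(f["depth"]>0); q=P[m]; zt=np.percentile(q[:,2],95)
    t=q[abs(q[:,2]-zt)<.005]
    (cx,cy),(a,b),ang=cv2.fitEllipse(t[:,:2].astype(np.float32)) if 0 else cv2.minAreaRect(t[:,:2].astype(np.float32))
    (ex,ey),r=cv2.minEnclosingCircle((t[:,:2]).astype(np.float32))
    return dict(n=len(q),ztop=round(zt,4),mean=np.round(t.mean(0),4).tolist(),rect=np.round([cx,cy,a,b,ang],4).tolist(),circ=np.round([ex,ey,r],4).tolist())
def st():
    o=env.get_obs(); return {k:np.round(o[k],4).tolist() for k in("clock","ee_pos","joint_positions","ft_force","moment","grip_width","grasp_force")}
E
python3 - <<'E'
from h import *
f=env.grab_frame("top");P=cloud(f)
img=f["frame"][...,::-1]
cv2.imwrite("pics/crop0.png",cv2.resize(img[120:330,110:420],None,fx=2.5,fy=2.5,interpolation=2))
for t in ["stop_head","cap_grip","washer_mid","core_a_mid","tray","attenuator","tape_roll","spanner","screwdriver","multimeter","circuit_board"]:
    for d in env.trace(f,t):
        if d["confidence"]>.3:
            m=d["pixels"]; v,u=np.nonzero(m); print(t,round(d["confidence"],2),int(u.mean()),int(v.mean()),blob(P,m,f))
# fixture block plate
z=P[...,2]
m=np.zeros(z.shape,bool);m[175:235,262:322]=1
print("block",blob(P,m&(abs(z-.022)<.006),f))
for n,(u,v) in dict(yellow=(187,240)).items():
    m=np.zeros(z.shape,bool);m[v-30:v+30,u-25:u+25]=1;print(n,blob(P,m&(abs(z-.06)<.006),f))
E
```

```text
stop_head 0.64 150 318 {'n': 122, 'ztop': np.float64(0.095), 'mean': [0.2583, 0.5013, 0.0922], 'rect': [0.2586, 0.5009, 0.0333, 0.0305, 83.7402], 'circ': [0.2558, 0.5031, 0.0192]}
stop_head 0.58 367 269 {'n': 702, 'ztop': np.float64(0.0361), 'mean': [0.3118, -0.1975, 0.0345], 'rect': [0.3175, -0.2007, 0.0881, 0.0467, 40.839], 'circ': [0.3188, -0.2012, 0.0483]}
stop_head 0.56 146 197 {'n': 114, 'ztop': np.float64(0.0952), 'mean': [0.6447, 0.4843, 0.0924], 'rect': [0.6459, 0.4849, 0.0325, 0.0296, 38.7582], 'circ': [0.6427, 0.4856, 0.0188]}
stop_head 0.55 223 286 {'n': 131, 'ztop': np.float64(0.0951), 'mean': [0.3264, 0.2651, 0.0924], 'rect': [0.3266, 0.2645, 0.0303, 0.03, 44.315], 'circ': [0.3256, 0.2643, 0.0174]}
cap_grip 0.58 290 198 {'n': 237, 'ztop': np.float64(0.1055), 'mean': [0.5735, 0.019, 0.1028], 'rect': [0.5746, 0.0187, 0.0527, 0.0499, 29.5195], 'circ': [0.574, 0.0191, 0.0269]}
cap_grip 0.4 321 149 {'n': 212, 'ztop': np.float64(0.0276), 'mean': [0.7546, -0.1186, 0.0256], 'rect': [0.7506, -0.1155, 0.083, 0.0877, 74.3714], 'circ': [0.7531, -0.1126, 0.0456]}
washer_mid 0.65 351
[... 1612 characters left out ...]
285]}
circuit_board 0.76 367 270 {'n': 696, 'ztop': np.float64(0.0361), 'mean': [0.3118, -0.1975, 0.0345], 'rect': [0.3175, -0.2007, 0.0881, 0.0467, 40.839], 'circ': [0.3188, -0.2012, 0.0483]}
circuit_board 0.64 290 198 {'n': 237, 'ztop': np.float64(0.1055), 'mean': [0.5735, 0.019, 0.1028], 'rect': [0.5746, 0.0187, 0.0527, 0.0499, 29.5195], 'circ': [0.574, 0.0191, 0.0269]}
block {'n': 1007, 'ztop': np.float64(0.0262), 'mean': [0.5698, 0.019, 0.0236], 'rect': [0.5909, 0.0205, 0.1543, 0.1186, 7.2192], 'circ': [0.5818, 0.021, 0.0863]}
yellow {'n': 515, 'ztop': np.float64(0.0643), 'mean': [0.4914, 0.3749, 0.0617], 'rect': [0.493, 0.3741, 0.0803, 0.084, 88.6578], 'circ': [0.4925, 0.3761, 0.0546]}
```

View pics/crop0.png

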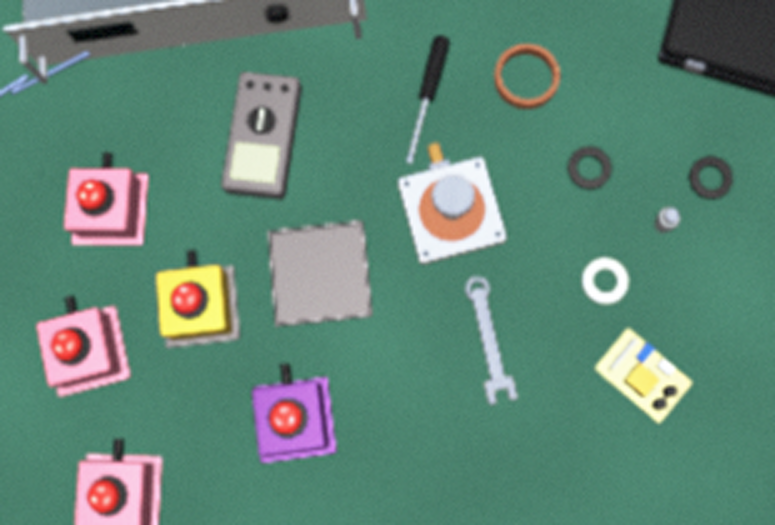

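The crop confirms it: the button at crop (188,298) sits on the only yellow box. I'll measure what's left and plan the first travel.

```bash
cat >> h.py <<'E'
def go(xyz,yaw=None):
    """tool-frame shift in units (25mm) to reach xyz; yaw change units"""
    o=env.get_obs(); R=np.array(o["tool_rot"]); d=R.T@(np.array(xyz)-o["ee_pos"])
    cy=np.degrees(np.arctan2(R[1,0],R[0,0])); s="shift units %s | yaw now %.2f tilt %.4f,%.4f"%(np.round(d/.025,3),cy,R[0,2],R[1,2])
    if yaw is not None:
        a=np.radians(yaw); T=np.array([[np.cos(a),np.sin(a),0],[np.sin(a),-np.cos(a),0],[0,0,-1.]])
        s+=" turn units %s"%np.round(cv2.Rodrigues(R.T@T)[0].ravel()/(np.pi/2),4)
    print(s)
E
python3 - <<'E'
from h import *
f=env.grab_frame("top");P=cloud(f);z=P[...,2];im=f["frame"].astype(int)
def box(u,v,r):
    m=np.zeros(z.shape,bool);m[v-r:v+r,u-r:u+r]=1;return m
red=(im[...,0]>130)&(im[...,1]<70)&(im[...,2]<70)
print("head",blob(P,box(187,240,25)&(z>.068)&(z<.11),f))
print("core2",blob(P,box(394,191,13)&(z>.009)&(z<.02),f))
print("core1",blob(P,box(346,187,13)&(z>.009)&(z<.02),f))
print("tray",blob(P,box(238,229,28)&(z>.009)&(z<.02),f))
m=box(291,204,32)&(abs(z-.0235)<.003)&(im.min(2)>150);q=P[m];print("blockwhite",cv2.minAreaRect(q[:,:2].astype(np.float32)))
go([.4925,.375,.2],60)
go([.4925,.375,.2],0)
E
```

```text
head {'n': 118, 'ztop': np.float64(0.0941), 'mean': [0.4932, 0.3719, 0.0916], 'rect': [0.4925, 0.3718, 0.035, 0.031, 20.9271], 'circ': [0.493, 0.3722, 0.0193]}
core2 {'n': 135, 'ztop': np.float64(0.0166), 'mean': [0.5737, -0.3427, 0.014], 'rect': [0.5739, -0.3452, 0.0572, 0.0561, 5.4988], 'circ': [0.5722, -0.3453, 0.0308]}
core1 {'n': 144, 'ztop': np.float64(0.0172), 'mean': [0.6093, -0.1782, 0.0145], 'rect': [0.6095, -0.1766, 0.0556, 0.0577, 79.7033], 'circ': [0.6094, -0.1793, 0.0306]}
tray {'n': 122, 'ztop': np.float64(0.0156), 'mean': [0.5147, 0.2032, 0.0129], 'rect': [0.514, 0.207, 0.1304, 0.1301, 88.6232], 'circ': [0.5139, 0.2064, 0.0879]}
blockwhite ((0.5787436962127686, 0.019156858325004578), (0.1282704919576645, 0.11953603476285934), 7.343766689300537)
shift units [ 24.153 -31.453   1.252] | yaw now 24.56 tilt -0.0000,-0.0000 turn units [-0.      0.     -0.3937]
shift units [ 24.153 -31.453   1.252] | yaw now 24.56 tilt -0.0000,-0.0000 turn units [0.     0.     0.2729]
```

jog_arm(plan=[[[0.98, -0.56, 0], [0, 0, 0]], [[0.98, -0.56, 0], [0, 0, 0]], [[0.98, -0.56, 0], [0, 0, 0]], [[0.98, -0.56, 0], [0, 0, 0]], [[0.98, -0.56, 0], [0, 0, 0]], [[0.98, -0.56, 0], [0, 0, 0]], [[0.98, -0.56, 0], [0, 0, 0]], [[0.98, -0.56, 0], [0, 0, 0]], [[0.98, -0.56, 0], [0, 0, 0]], [[0.98, -0.56, 0], [0, 0, 0]]], hand=0, newtons=40)

```text
clock: 1.75
ee_pos: [0.4354, -0.361, 0.2315]
tool_rot: [[0.909, 0.416, 0.0], [0.416, -0.909, -0.0], [0.0, 0.0, -1.0]]
ft_force: [0.2, -0.6, 0.1]
grip_width: 0.002
grasp_force: 0.0
```

jog_arm(plan=[[[0.98, -0.56, 0], [0, 0, 0]], [[0.98, -0.56, 0], [0, 0, 0]], [[0.98, -0.56, 0], [0, 0, 0]], [[0.98, -0.56, 0], [0, 0, 0]], [[0.98, -0.56, 0], [0, 0, 0]], [[0.98, -0.56, 0], [0, 0, 0]], [[0.5, -1, 0], [0, 0, 0]], [[0.5, -1, 0], [0, 0, 0]], [[0.5, -1, 0], [0, 0, 0]], [[0.5, -1, 0], [0, 0, 0]]])

```text
clock: 2.75
ee_pos: [0.5375, -0.1116, 0.2314]
tool_rot: [[0.909, 0.416, 0.0], [0.416, -0.909, -0.0], [0.0, 0.0, -1.0]]
ft_force: [0.6, -0.6, 0.7]
grip_width: 0.003
grasp_force: 0.0
```

Run:
```python
from h import *
print(st());go([.493,.373,.13],0)
```

```text
{'clock': 2.75, 'ee_pos': [0.5375, -0.1116, 0.2314], 'joint_positions': [0.4184, 0.148, -0.3258, 1.6989, 0.049, 1.3024, -1.0591], 'ft_force': [0.5567, -0.5783, 0.6977], 'moment': [0.0089, -0.0276, -0.0114], 'grip_width': 0.0026, 'grasp_force': 0.0}
shift units [  6.44  -18.369   4.056] | yaw now 24.57 tilt 0.0002,-0.0001 turn units [ 1.00e-04 -1.00e-04  2.73e-01]
```

jog_arm(plan=[[[0.32, -0.92, 0], [0, 0, 0]], [[0.32, -0.92, 0], [0, 0, 0]], [[0.32, -0.92, 0], [0, 0, 0]], [[0.32, -0.92, 0], [0, 0, 0]], [[0.32, -0.92, 0], [0, 0, 0]], [[0.32, -0.92, 0], [0, 0, 0]], [[0.32, -0.92, 0], [0, 0, 0]], [[0.32, -0.92, 0], [0, 0, 0]], [[0.32, -0.92, 0], [0, 0, 0]], [[0.32, -0.92, 0], [0, 0, 0]]])

```text
clock: 3.75
ee_pos: [0.5145, 0.1307, 0.2315]
tool_rot: [[0.91, 0.416, 0.0], [0.416, -0.91, -0.0], [0.0, 0.0, -1.0]]
ft_force: [0.4, 0.0, 0.3]
grip_width: -0.001
grasp_force: 0.0
```

jog_arm(plan=[[[0.32, -0.92, 0], [0, 0, 0]], [[0.32, -0.92, 0], [0, 0, 0]], [[0.32, -0.92, 0], [0, 0, 0]], [[0.32, -0.92, 0], [0, 0, 0]], [[0.32, -0.92, 0], [0, 0, 0]], [[0.32, -0.92, 0], [0, 0, 0]], [[0.32, -0.92, 0], [0, 0, 0]], [[0.32, -0.92, 0], [0, 0, 0]], [[0.32, -0.92, 0], [0, 0, 0]], [[0.32, -0.92, 1], [0, 0, 0.09]]])

```text
clock: 4.75
ee_pos: [0.4931, 0.3744, 0.2092]
tool_rot: [[0.959, 0.282, 0.005], [0.282, -0.959, 0.003], [0.005, -0.002, -1.0]]
ft_force: [1.1, -0.3, 0.5]
grip_width: 0.001
grasp_force: 0.0
```

jog_arm(plan=[[[0, 0, 0], [0, 0, 0.09]], [[0, 0, 0], [0, 0, 0.09]], [[0, 0, 0], [0, 0, 0]]])

```text
clock: 5.05
ee_pos: [0.4917, 0.3724, 0.2062]
tool_rot: [[1.0, 0.003, -0.0], [0.003, -1.0, -0.0], [-0.0, 0.0, -1.0]]
ft_force: [0.7, -0.8, -0.5]
grip_width: -0.001
grasp_force: 0.0
```

Run:
```python
from h import *
print(st());go([.493,.373,.1],0)
f=env.grab_frame("wrist");P=cloud(f);z=P[...,2];im=f["frame"].astype(int)
cv2.imwrite("pics/w1.png",f["frame"][...,::-1])
red=(im[...,0]>110)&(im[...,1]<80)&(im[...,2]<80)&(z>.06)
print(f["tvec"],blob(P,red&(z<.12),f))
yel=(abs(z-.06)<.006);print(blob(P,yel,f))
```

```text
{'clock': 5.05, 'ee_pos': [0.4917, 0.3724, 0.2062], 'joint_positions': [-0.2582, 0.3369, -0.5792, 1.5593, 0.1889, 1.302, -2.43], 'ft_force': [0.7311, -0.7983, -0.4696], 'moment': [0.042, 0.0035, 0.0146], 'grip_width': -0.0007, 'grasp_force': 0.0}
shift units [ 0.053 -0.026  4.248] | yaw now 0.15 tilt -0.0001,-0.0002 turn units [0.0001 0.0001 0.0017]
[0.37182867 0.43401012 0.51406065] {'n': 3313, 'ztop': np.float64(0.0916), 'mean': [0.5216, 0.4626, 0.0897], 'rect': [0.4439, 0.4312, 0.4161, 0.1857, 37.9933], 'circ': [0.4806, 0.3842, 0.2082]}
{'n': 18411, 'ztop': np.float64(0.0628), 'mean': [0.5153, 0.4453, 0.0599], 'rect': [0.4475, 0.4456, 0.4413, 0.2787, 33.5575], 'circ': [0.4763, 0.3955, 0.2248]}
```

View pics/w1.png

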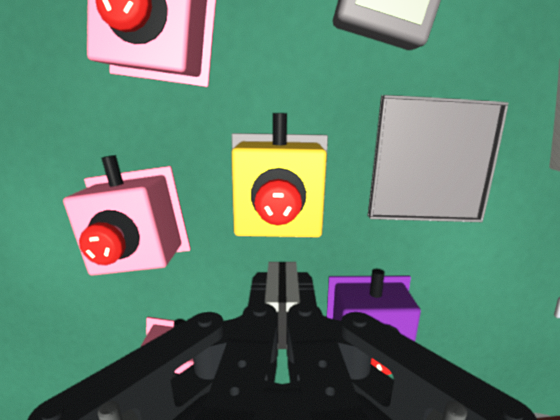

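The wrist view shows the yellow box at (279,190) with its red head at (278,203), the tray at (440,160) to the right, and pink neighbours on the left. This is the one to press. I'll fix its position and press it.

Run:
```python
from h import *
f=env.grab_frame("wrist");P=cloud(f);z=P[...,2];im=f["frame"].astype(int)
b=np.zeros(z.shape,bool);b[135:245,225:335]=1
red=(im[...,0]>110)&(im[...,1]<80)&(im[...,2]<80)&(z>.06)
print(blob(P,b&red,f)); print(blob(P,b&(abs(z-.06)<.005),f))
b[:]=0;b[85:230,360:515]=1;print("tray",blob(P,b&(abs(z-.012)<.004),f))
R=np.array(env.get_obs()["tool_rot"]);Rc=cv2.Rodrigues(np.array(f["rvec"]))[0]
C=-Rc.T@f["tvec"];print("cam in tool",R.T@(C-env.get_obs()["ee_pos"]),C)
```

```text
{'n': 1059, 'ztop': np.float64(0.0916), 'mean': [0.4948, 0.377, 0.0897], 'rect': [0.4952, 0.3767, 0.0374, 0.0369, 34.6049], 'circ': [0.4949, 0.3772, 0.0196]}
{'n': 6308, 'ztop': np.float64(0.0628), 'mean': [0.4989, 0.3769, 0.0599], 'rect': [0.4945, 0.3772, 0.0836, 0.0842, 88.673], 'circ': [0.494, 0.3768, 0.0569]}
tray {'n': 1723, 'ztop': np.float64(0.0129), 'mean': [0.5191, 0.2079, 0.0112], 'rect': [0.5168, 0.21, 0.1314, 0.1309, 88.424], 'circ': [0.5168, 0.2101, 0.091]}
cam in tool [ 0.08233739 -0.00149594 -0.14217001] [0.57414312 0.3743454  0.34865952]
```

jog_arm(plan=[[[0.09, -0.1, 1], [0, 0, 0]], [[0, 0, 1], [0, 0, 0]], [[0, 0, 1], [0, 0, 0]], [[0, 0, 1], [0, 0, 0]], [[0, 0, 0.4], [0, 0, 0]], [[0, 0, 0.2], [0, 0, 0]], [[0, 0, 0.2], [0, 0, 0]], [[0, 0, 0.16], [0, 0, 0]], [[0, 0, 0.12], [0, 0, 0]], [[0, 0, 0], [0, 0, 0]]])

```text
clock: 6.15
ee_pos: [0.4949, 0.3754, 0.0825]
tool_rot: [[1.0, 0.005, 0.003], [0.005, -1.0, 0.001], [0.003, -0.001, -1.0]]
ft_force: [-6.0, -5.2, 19.3]
grip_width: -0.003
grasp_force: 10.1
```

jog_arm(plan=[[[0, 0, 0], [0, 0, 0]], [[0, 0, -1], [0, 0, 0]], [[0, 0, -1], [0, 0, 0]], [[0, 0, -1], [0, 0, 0]], [[0, 0, -1], [0, 0, 0]], [[0, 0, -1], [0, 0, 0]], [[0, 0, 0], [0, 0, 0]]], hand=100)

```text
clock: 6.85
ee_pos: [0.4955, 0.3764, 0.2091]
tool_rot: [[1.0, 0.005, 0.006], [0.005, -1.0, 0.004], [0.006, -0.004, -1.0]]
ft_force: [0.3, 0.6, 0.7]
grip_width: 1.002
grasp_force: 0.0
```

Run:
```python
from h import *
print(st())
f=env.grab_frame("wrist");P=cloud(f);z=P[...,2];im=f["frame"].astype(int)
b=np.zeros(z.shape,bool);b[125:255,215:345]=1
red=(im[...,0]>110)&(im[...,1]<80)&(im[...,2]<80)&(z>.06)
print(blob(P,b&red,f)); print(blob(P,b&(abs(z-.06)<.005),f))
go([.5738,.0195,.2],90);
```

```text
{'clock': 6.85, 'ee_pos': [0.4955, 0.3764, 0.2091], 'joint_positions': [-0.2602, 0.3413, -0.581, 1.5483, 0.1931, 1.3021, -2.4303], 'ft_force': [0.2832, 0.6361, 0.7248], 'moment': [0.0493, -0.0155, -0.0061], 'grip_width': 1.0023, 'grasp_force': 0.0}
{'n': 1088, 'ztop': np.float64(0.0848), 'mean': [0.4947, 0.3772, 0.0827], 'rect': [0.4949, 0.377, 0.0381, 0.0373, 81.4202], 'circ': [0.4942, 0.3773, 0.0196]}
{'n': 6238, 'ztop': np.float64(0.0628), 'mean': [0.4982, 0.377, 0.0599], 'rect': [0.4945, 0.3771, 0.084, 0.084, 89.1942], 'circ': [0.4943, 0.3768, 0.0571]}
shift units [ 3.079 14.265  0.247] | yaw now 0.29 tilt 0.0038,0.0027 turn units [ 6.000e-04 -3.300e-03 -9.967e-01]
```

jog_arm(plan=[[[0.2, 0.95, 0], [0, 0, 0]], [[0.2, 0.95, 0], [0, 0, 0]], [[0.2, 0.95, 0], [0, 0, 0]], [[0.2, 0.95, 0], [0, 0, 0]], [[0.2, 0.95, 0], [0, 0, 0]], [[0.2, 0.95, 0], [0, 0, 0]], [[0.2, 0.95, 0], [0, 0, 0]], [[0.2, 0.95, 0], [0, 0, 0]], [[0.2, 0.95, 0], [0, 0, 0]], [[0.2, 0.95, 0], [0, 0, 0]]])

```text
clock: 7.9
ee_pos: [0.545, 0.1363, 0.2036]
tool_rot: [[1.0, 0.005, -0.001], [0.005, -1.0, -0.0], [-0.001, 0.0, -1.0]]
ft_force: [0.6, -0.5, -0.8]
grip_width: 0.999
grasp_force: 0.0
```

jog_arm(plan=[[[0.2, 0.95, 0], [0, 0, 0]], [[0.2, 0.95, 0], [0, 0, 0]], [[0.2, 0.95, 0], [0, 0, 0]], [[0.2, 0.95, 0], [0, 0, 0]], [[0.25, 0.95, 0], [0, 0, 0]], [[0, 0, 0], [0, 0, 0]], [[0, 0, 0], [0, 0, 0]]])

```text
clock: 8.6
ee_pos: [0.5717, 0.0186, 0.2036]
tool_rot: [[1.0, 0.004, -0.001], [0.004, -1.0, 0.0], [-0.001, -0.0, -1.0]]
ft_force: [0.8, 0.9, 0.1]
grip_width: 1.005
grasp_force: 0.0
```

Run:
```python
from h import *
f=env.grab_frame("wrist");P=cloud(f);z=P[...,2]
o=env.get_obs();print(o["ee_pos"],o["tool_rot"])
cv2.imwrite("pics/w2.png",f["frame"][...,::-1])
near=np.hypot(P[...,0]-.574,P[...,1]-.019)<.04
print("cap",blob(P,near&(abs(z-.102)<.006),f))
```

```text
[0.57161891 0.01955365 0.20381484] [[ 9.99985702e-01  5.30790540e-03 -6.50107754e-04]
 [ 5.30824358e-03 -9.99985776e-01  5.19579601e-04]
 [-6.47340628e-04 -5.23023102e-04 -9.99999654e-01]]
cap {'n': 3557, 'ztop': np.float64(0.1026), 'mean': [0.5787, 0.0214, 0.1014], 'rect': [0.5777, 0.0215, 0.0549, 0.0541, 88.1139], 'circ': [0.5771, 0.0217, 0.0278]}
```

jog_arm(plan=[[[0, 0, 0], [0, 0, -0.091]], [[0, 0, 0], [0, 0, -0.091]], [[0, 0, 0], [0, 0, -0.091]], [[0, 0, 0], [0, 0, -0.091]], [[0, 0, 0], [0, 0, -0.091]], [[0, 0, 0], [0, 0, -0.091]], [[0, 0, 0], [0, 0, -0.091]], [[0, 0, 0], [0, 0, -0.091]], [[0, 0, 0], [0, 0, -0.091]], [[0, 0, 0], [0, 0, -0.091]]])

```text
clock: 9.65
ee_pos: [0.5716, 0.0204, 0.2042]
tool_rot: [[0.128, 0.992, -0.0], [0.992, -0.128, 0.0], [0.0, -0.0, -1.0]]
ft_force: [-0.4, -0.3, -0.5]
grip_width: 0.999
grasp_force: 0.0
```

jog_arm(plan=[[[0, 0, 0], [0, 0, -0.087]], [[0, 0, 0], [0, 0, 0]], [[0, 0, 0], [0, 0, 0]]])

```text
clock: 9.95
ee_pos: [0.5718, 0.0197, 0.2043]
tool_rot: [[0.003, 1.0, -0.0], [1.0, -0.003, 0.0], [0.0, -0.0, -1.0]]
ft_force: [0.2, -0.2, -1.0]
grip_width: 0.999
grasp_force: 0.0
```

Run:
```python
from h import *
f=env.grab_frame("wrist");P=cloud(f);z=P[...,2]
o=env.get_obs();print(o["ee_pos"],np.round(o["tool_rot"],4).tolist(),o["joint_positions"])
near=np.hypot(P[...,0]-.574,P[...,1]-.019)<.04
print("cap",blob(P,near&(abs(z-.102)<.006),f))
go([.5738,.0195,.2],90)
```

```text
[0.57181346 0.01950716 0.20428516] [[0.0029, 1.0, -0.0], [1.0, -0.0029, 0.0002], [0.0002, -0.0, -1.0]] [ 0.37513051  0.24078146 -0.56632948  1.67188425  0.13422775  1.26794358
 -0.2211637 ]
cap {'n': 3493, 'ztop': np.float64(0.1028), 'mean': [0.5769, 0.0227, 0.1015], 'rect': [0.5769, 0.0212, 0.0551, 0.054, 79.3607], 'circ': [0.5769, 0.0212, 0.0279]}
shift units [-0.     0.079  0.171] | yaw now 89.83 tilt -0.0000,0.0002 turn units [-0.     -0.0001 -0.0018]
```

View pics/w2.png

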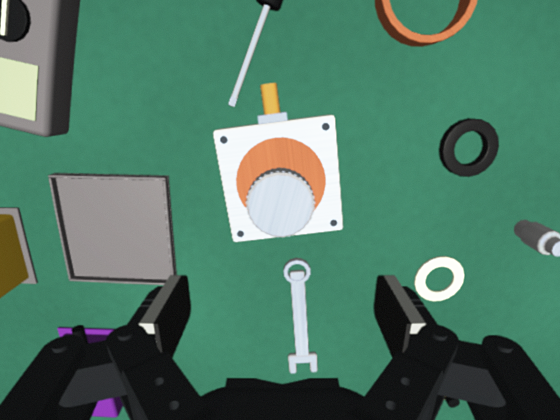

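jog_arm(plan=[[[0.07, 0.21, 0.6], [0, 0, 0]], [[0, 0, 1], [0, 0, 0]], [[0, 0, 1], [0, 0, 0]], [[0, 0, 1], [0, 0, 0]], [[0, 0, 1], [0, 0, 0]], [[0, 0, 0.5], [0, 0, 0]], [[0, 0, 0.25], [0, 0, 0]], [[0, 0, 0], [0, 0, 0]]])

```text
clock: 10.8
ee_pos: [0.577, 0.0207, 0.07]
tool_rot: [[0.0, 1.0, -0.001], [1.0, -0.0, 0.0], [0.0, -0.001, -1.0]]
ft_force: [0.5, -0.1, -0.0]
grip_width: 1.005
grasp_force: 0.0
```

jog_arm(plan=[[[0, 0, 0], [0, 0, 0]], [[0, 0, 0], [0, 0, 0]], [[0, 0, 0], [0, 0, 0]], [[0, 0, 0], [0, 0, 0]], [[0, 0, 0], [0, 0, 0]], [[0, 0, 0], [0, 0, 0]]], hand=0, newtons=100)

```text
clock: 11.4
ee_pos: [0.5778, 0.0206, 0.0722]
tool_rot: [[0.0, 1.0, 0.002], [1.0, -0.0, -0.0], [-0.0, 0.002, -1.0]]
ft_force: [-4.0, -0.4, 8.3]
grip_width: 0.6
grasp_force: 102.9
```

```bash
python3 -c "
from h import *
print(st());go([.577,.0213,.07],90)"
```

```text
{'clock': 11.4, 'ee_pos': [0.5778, 0.0206, 0.0722], 'joint_positions': [0.3388, 0.3781, -0.5415, 1.7984, 0.2253, 1.025, -0.2893], 'ft_force': [-3.974, -0.3872, 8.2806], 'moment': [-0.0752, 0.8324, 0.0007], 'grip_width': 0.6002, 'grasp_force': 102.928}
shift units [ 0.028 -0.031  0.088] | yaw now 89.98 tilt 0.0016,-0.0004 turn units [ 0.001   0.0002 -0.0002]
```

jog_arm(plan=[[[0, 0, 0], [0, 0, -0.03]], [[0, 0, 0], [0, 0, -0.03]], [[0, 0, 0], [0, 0, -0.03]]])

```text
clock: 11.7
ee_pos: [0.5776, 0.0208, 0.0722]
tool_rot: [[-0.143, 0.99, 0.001], [0.99, 0.143, -0.0], [-0.0, 0.001, -1.0]]
ft_force: [-4.4, 0.5, 9.8]
grip_width: 0.6
grasp_force: 103.0
```

```bash
python3 -c "
from h import *
print(st());go([.577,.0213,.07],90)"
```

```text
{'clock': 11.7, 'ee_pos': [0.5776, 0.0208, 0.0722], 'joint_positions': [0.359, 0.383, -0.567, 1.7975, 0.2372, 1.0279, -0.1553], 'ft_force': [-4.418, 0.5428, 9.7612], 'moment': [0.0065, 1.0356, -0.0451], 'grip_width': 0.6003, 'grasp_force': 103.0365}
shift units [ 0.024 -0.021  0.089] | yaw now 98.20 tilt 0.0013,-0.0003 turn units [0.0008 0.0002 0.0911]
```

jog_arm(plan=[[[0, 0, 0], [0, 0, -0.05]], [[0, 0, 0], [0, 0, -0.05]], [[0, 0, 0], [0, 0, -0.05]], [[0, 0, 0], [0, 0, 0]]])

```text
clock: 12.1
ee_pos: [0.5775, 0.0209, 0.0722]
tool_rot: [[-0.37, 0.929, 0.001], [0.929, 0.37, 0.0], [-0.0, 0.001, -1.0]]
ft_force: [-5.8, 0.8, 9.7]
grip_width: 0.6
grasp_force: 103.2
```

```bash
python3 -c "
from h import *
print(st());go([.577,.0213,.07],90)"
```

```text
{'clock': 12.1, 'ee_pos': [0.5775, 0.0209, 0.0722], 'joint_positions': [0.3931, 0.3921, -0.6096, 1.7959, 0.2577, 1.0328, 0.0651], 'ft_force': [-5.7717, 0.8422, 9.6795], 'moment': [0.1972, 1.1503, -0.3223], 'grip_width': 0.5998, 'grasp_force': 103.2056}
shift units [ 0.021 -0.011  0.088] | yaw now 111.72 tilt 0.0009,0.0001 turn units [6.000e-04 1.000e-04 2.413e-01]
```

jog_arm(plan=[[[0, 0, 0], [0, 0, -0.05]], [[0, 0, 0], [0, 0, 0]]])

```text
clock: 12.3
ee_pos: [0.5775, 0.0209, 0.0722]
tool_rot: [[-0.44, 0.898, 0.001], [0.898, 0.44, 0.0], [0.0, 0.001, -1.0]]
ft_force: [-5.5, 2.5, 9.9]
grip_width: 0.602
grasp_force: 103.0
```

```bash
python3 -c "
from h import *
print(st());go([.577,.0213,.07],90)"
```

```text
{'clock': 12.3, 'ee_pos': [0.5775, 0.0209, 0.0722], 'joint_positions': [0.4043, 0.3953, -0.6234, 1.7952, 0.2642, 1.0345, 0.1373], 'ft_force': [-5.4701, 2.4542, 9.9227], 'moment': [0.3006, 1.2011, -0.9913], 'grip_width': 0.6021, 'grasp_force': 102.99}
shift units [ 0.022 -0.01   0.088] | yaw now 116.13 tilt 0.0008,0.0005 turn units [ 6.000e-04 -2.000e-04  2.903e-01]
```

Ccw the torque climbs to 1 Nm, so that's the tightening way. I'll go the other way.

jog_arm(plan=[[[0, 0, 0], [0, 0, 0.06]], [[0, 0, 0], [0, 0, 0.06]], [[0, 0, 0], [0, 0, 0.06]], [[0, 0, 0], [0, 0, 0.06]]])

```text
clock: 12.7
ee_pos: [0.5778, 0.02, 0.0722]
tool_rot: [[-0.074, 0.997, 0.002], [0.997, 0.074, -0.001], [-0.001, 0.002, -1.0]]
ft_force: [-4.0, -2.2, 8.4]
grip_width: 0.6
grasp_force: 103.1
```

```bash
python3 -c "
from h import *
print(st());go([.577,.0213,.07],90)"
```

```text
{'clock': 12.7, 'ee_pos': [0.5778, 0.02, 0.0722], 'joint_positions': [0.3492, 0.3805, -0.5538, 1.7978, 0.2319, 1.0264, -0.2192], 'ft_force': [-3.9512, -2.2245, 8.3914], 'moment': [-0.3943, 0.8353, 0.0212], 'grip_width': 0.5997, 'grasp_force': 103.1101}
shift units [ 0.053 -0.03   0.089] | yaw now 94.25 tilt 0.0017,-0.0010 turn units [0.001  0.0007 0.0472]
```

jog_arm(plan=[[[0, 0, 0], [0, 0, 0.06]], [[0, 0, 0], [0, 0, 0.06]], [[0, 0, 0], [0, 0, 0.06]], [[0, 0, 0], [0, 0, 0.06]]])

```text
clock: 13.1
ee_pos: [0.5779, 0.02, 0.0723]
tool_rot: [[0.298, 0.954, 0.002], [0.954, -0.298, -0.001], [-0.0, 0.002, -1.0]]
ft_force: [-2.3, -1.3, 8.4]
grip_width: 0.597
grasp_force: 103.1
```

```bash
python3 -c "
from h import *
print(st());go([.577,.0213,.07],90)"
```

```text
{'clock': 13.1, 'ee_pos': [0.5779, 0.02, 0.0723], 'joint_positions': [0.2957, 0.3683, -0.4875, 1.8005, 0.2007, 1.0198, -0.5725], 'ft_force': [-2.2701, -1.334, 8.4159], 'moment': [-0.386, 0.695, 0.0843], 'grip_width': 0.5973, 'grasp_force': 103.0577}
shift units [ 0.038 -0.05   0.091] | yaw now 72.64 tilt 0.0019,-0.0009 turn units [ 0.0013  0.0004 -0.1929]
```

jog_arm(plan=[[[0, 0, 0], [0, 0, 0.09]], [[0, 0, 0], [0, 0, 0.09]], [[0, 0, 0], [0, 0, 0.09]], [[0, 0, 0], [0, 0, 0.09]], [[0, 0, 0], [0, 0, 0.09]], [[0, 0, 0], [0, 0, 0.09]], [[0, 0, 0], [0, 0, 0.09]], [[0, 0, 0], [0, 0, 0.03]], [[0, 0, 0], [0, 0, 0]]])

```text
clock: 14.0
ee_pos: [0.5782, 0.02, 0.0722]
tool_rot: [[0.973, 0.231, 0.003], [0.231, -0.973, -0.001], [0.002, 0.001, -1.0]]
ft_force: [-1.8, -2.3, 5.9]
grip_width: 0.599
grasp_force: 103.0
```

```bash
python3 -c "
from h import *
print(st());go([.577,.0213,.07],90)"
```

```text
{'clock': 14.0, 'ee_pos': [0.5782, 0.02, 0.0722], 'joint_positions': [0.1515, 0.3443, -0.3129, 1.8078, 0.1246, 1.0062, -1.5485], 'ft_force': [-1.786, -2.282, 5.9075], 'moment': [-0.378, 0.2796, -0.0281], 'grip_width': 0.5988, 'grasp_force': 102.9673}
shift units [-0.035 -0.062  0.089] | yaw now 13.36 tilt 0.0025,-0.0008 turn units [ 1.700e-03 -7.000e-04 -8.516e-01]
```

jog_arm(plan=[[[0, 0, -0.12], [0, 0, 0]], [[0, 0, -0.12], [0, 0, 0]], [[0, 0, -0.12], [0, 0, 0]], [[0, 0, 0], [0, 0, 0]]])

```text
clock: 14.4
ee_pos: [0.5773, 0.0206, 0.0799]
tool_rot: [[0.972, 0.234, 0.0], [0.234, -0.972, 0.0], [0.0, -0.0, -1.0]]
ft_force: [-0.1, -0.1, -4.5]
grip_width: 0.602
grasp_force: 104.5
```

jog_arm(plan=[[[0, 0, -0.7], [0, 0, 0]], [[0, 0, -1], [0, 0, 0]], [[0, 0, -1], [0, 0, 0]], [[0, -0.9, 0], [0, 0, 0]], [[-0.1, -1, 0], [0, 0, 0]], [[-0.1, -1, 0], [0, 0, 0]], [[-0.1, -1, 0], [0, 0, 0]], [[-0.1, -1, 0], [0, 0, 0]], [[-0.1, -1, 0], [0, 0, 0]], [[-0.06, -1, 0], [0, 0, 0]]])

```text
clock: 15.4
ee_pos: [0.5226, 0.1859, 0.1469]
tool_rot: [[0.972, 0.233, -0.0], [0.233, -0.972, -0.0], [-0.0, 0.0, -1.0]]
ft_force: [-0.1, 0.7, -4.0]
grip_width: 0.599
grasp_force: 105.4
```

jog_arm(plan=[[[0, -1, 0], [0, 0, 0]], [[0, 0, 1], [0, 0, 0]], [[0, 0, 1], [0, 0, 0]], [[0, 0, 1], [0, 0, 0]], [[0, 0, 1], [0, 0, 0]], [[0, 0, 0.6], [0, 0, 0]], [[0, 0, 0], [0, 0, 0]]])

```text
clock: 16.1
ee_pos: [0.5159, 0.2087, 0.03]
tool_rot: [[0.972, 0.233, -0.004], [0.233, -0.972, -0.001], [-0.004, 0.0, -1.0]]
ft_force: [-0.7, -0.7, -3.9]
grip_width: 0.6
grasp_force: 105.2
```

```bash
python3 -c "
from h import *
print(st());go([.517,.21,.010],13.4)"
```

```text
{'clock': 16.1, 'ee_pos': [0.5159, 0.2087, 0.03], 'joint_positions': [-0.1061, 0.3774, -0.4206, 1.8806, 0.1884, 0.9264, -1.95], 'ft_force': [-0.6713, -0.6721, -3.9086], 'moment': [-0.0116, -0.0134, 0.0333], 'grip_width': 0.6003, 'grasp_force': 105.2004}
shift units [ 0.057 -0.043  0.799] | yaw now 13.50 tilt -0.0038,-0.0013 turn units [0.0002 0.0026 0.0011]
```

jog_arm(plan=[[[0, 0, 0.6], [0, 0, 0]], [[0, 0, 0.1], [0, 0, 0]], [[0, 0, 0.08], [0, 0, 0]], [[0, 0, 0.06], [0, 0, 0]], [[0, 0, 0], [0, 0, 0]]])

```text
clock: 16.6
ee_pos: [0.5177, 0.2094, 0.0114]
tool_rot: [[0.972, 0.233, 0.0], [0.233, -0.972, 0.0], [0.001, -0.0, -1.0]]
ft_force: [-0.7, -0.4, -5.0]
grip_width: 0.6
grasp_force: 105.3
```

jog_arm(plan=[[[0, 0, 0.06], [0, 0, 0]], [[0, 0, 0.06], [0, 0, 0]], [[0, 0, 0.04], [0, 0, 0]], [[0, 0, 0], [0, 0, 0]]])

```text
clock: 17.0
ee_pos: [0.5178, 0.2094, 0.0083]
tool_rot: [[0.972, 0.233, 0.001], [0.233, -0.972, -0.0], [0.001, 0.0, -1.0]]
ft_force: [-4.7, -2.9, 10.5]
grip_width: 0.6
grasp_force: 106.9
```

jog_arm(plan=[[[0, 0, 0], [0, 0, 0]], [[0, 0, 0], [0, 0, 0]], [[0, 0, 0], [0, 0, 0]], [[0, 0, -0.2], [0, 0, 0]], [[0, 0, -1], [0, 0, 0]], [[0, 0, -1], [0, 0, 0]], [[0, 0, -1], [0, 0, 0]], [[0, 0, -1], [0, 0, 0]], [[0, 0, -1], [0, 0, 0]], [[0, 0, -1], [0, 0, 0]]], hand=78)

```text
clock: 18.0
ee_pos: [0.5174, 0.2094, 0.1636]
tool_rot: [[0.972, 0.234, 0.0], [0.234, -0.972, 0.0], [0.0, -0.0, -1.0]]
ft_force: [0.2, 0.2, -0.2]
grip_width: 0.777
grasp_force: 0.0
```

Run:
```python
from h import *
print(st())
f=env.grab_frame("wrist");P=cloud(f);z=P[...,2]
near=np.hypot(P[...,0]-.517,P[...,1]-.21)<.04
print("cap",blob(P,near&(abs(z-.038)<.006),f))
f=env.grab_frame("top");P=cloud(f);z=P[...,2]
near=np.hypot(P[...,0]-.514,P[...,1]-.207)<.04
print("cap top",blob(P,near&(abs(z-.038)<.006),f))
for n,(x,y,zt) in dict(washer=(.4528,-.174,.0066),core1=(.609,-.18,.0136),core2=(.573,-.345,.0136)).items():
    near=np.hypot(P[...,0]-x,P[...,1]-y)<.07; print(n,blob(P,near&(z>.004 if n=="washer" else (near&(z>.009)))&(z<.02),f))
cv2.imwrite("pics/top2.png",f["frame"][120:330,110:560,::-1])
go([.455,-.171,.2],90)
```

```text
{'clock': 18.0, 'ee_pos': [0.5174, 0.2094, 0.1636], 'joint_positions': [-0.0727, 0.2275, -0.4467, 1.7604, 0.1057, 1.1768, -1.885], 'ft_force': [0.2006, 0.2098, -0.2009], 'moment': [-0.0046, 0.0022, -0.0199], 'grip_width': 0.7766, 'grasp_force': 0.0}
cap {'n': 2987, 'ztop': np.float64(0.0387), 'mean': [0.5192, 0.2109, 0.0374], 'rect': [0.5184, 0.2105, 0.0544, 0.0539, 14.0013], 'circ': [0.5179, 0.2106, 0.0278]}Traceback (most recent call last):
  File "<stdin>", line 8, in <module>
  File "h.py", line 13, in blob
    m=m&(f["depth"]>0); q=P[m]; zt=np.percentile(q[:,2],95)
                                   ~~~~~~~~~~~~~^^^^^^^^^^^
    return _quantile_unchecked(
        a, q, axis, out, overwrite_input, method, keepdims, weights)
    return _ureduce(a,
                    func=_quantile_ureduce_func,
    ...<5 lines>...
                    overwrite_input=overwrite_input,
                    method=method)
    r = func(a, **kwargs)
    result = _quantile(arr,
                       quantiles=q,
    ...<2 lines>...
                       out=out,
                       weights=wgt)
    slices_having_nans = np.isnan(arr[-1, ...])
                                  ~~~^^^^^^^^^
IndexError: index -1 is out of bounds for axis 0 with size 0
```

jog_arm(plan=[[[-0.4, 0.95, 0], [0, 0, 0]], [[-0.4, 0.95, 0], [0, 0, 0]], [[-0.4, 0.95, 0], [0, 0, 0]], [[-0.4, 0.95, 0], [0, 0, 0]], [[-0.4, 0.95, 0], [0, 0, 0]], [[-0.4, 0.95, 0], [0, 0, 0]], [[-0.4, 0.95, 0], [0, 0, 0]], [[-0.4, 0.95, 0], [0, 0, 0]], [[-0.4, 0.95, 0], [0, 0, 0]], [[-0.4, 0.95, 0], [0, 0, 0]]], hand=100)

```text
clock: 19.1
ee_pos: [0.4752, -0.0459, 0.1618]
tool_rot: [[0.972, 0.234, -0.0], [0.234, -0.972, 0.0], [-0.0, -0.0, -1.0]]
ft_force: [0.5, -1.1, 0.2]
grip_width: 1.003
grasp_force: 0.0
```

jog_arm(plan=[[[-0.4, 0.95, 0], [0, 0, 0]], [[-0.4, 0.95, 0], [0, 0, 0]], [[-0.4, 0.95, 0], [0, 0, 0]], [[-0.4, 0.95, 0], [0, 0, 0]], [[-0.4, 0.92, 0], [0, 0, 0]], [[0, 0, 0], [0, 0, 0]], [[0, 0, 0], [0, 0, 0]]])

```text
clock: 19.8
ee_pos: [0.4543, -0.1714, 0.1617]
tool_rot: [[0.973, 0.232, -0.0], [0.232, -0.973, 0.0], [-0.0, -0.001, -1.0]]
ft_force: [0.3, 0.7, 0.3]
grip_width: 1.004
grasp_force: 0.0
```

```bash
cat >> h.py <<'E'
def ring(P,f,x,y,zlo,zhi,dark=False,r=.045):
    """centre from outer contour of ring cloud near x,y"""
    z=P[...,2]; m=(np.hypot(P[...,0]-x,P[...,1]-y)<r)&(z>zlo)&(z<zhi)&(f["depth"]>0)
    q=P[m][:,:2].astype(np.float32)
    if len(q)<30: return len(q)
    h=cv2.convexHull(q).reshape(-1,2); c=cv2.minEnclosingCircle(q); rc=cv2.minAreaRect(q)
    A=np.c_[2*h,np.ones(len(h))]; s=np.linalg.lstsq(A,(h**2).sum(1),rcond=None)[0]
    return len(q),np.round(s[:2],4).tolist(),"r",round(float(np.sqrt(s[2]+s[0]**2+s[1]**2)),4),"rect",np.round(rc[0],4).tolist(),np.round(rc[1],4).tolist()
E
python3 - <<'E'
from h import *
f=env.grab_frame("wrist");P=cloud(f)
print(st())
print(ring(P,f,.455,-.171,.0025,.012))
f=env.grab_frame("top");P=cloud(f)
print("c1",ring(P,f,.609,-.180,.009,.02),"c2",ring(P,f,.573,-.345,.009,.02))
go([.455,-.171,.02],13.4)
E
```

```text
{'clock': 19.85, 'ee_pos': [0.4546, -0.1706, 0.1618], 'joint_positions': [0.3949, 0.0595, -0.1314, 1.9386, 0.0081, 1.1445, -1.0745], 'ft_force': [-1.061, 0.3042, 0.7169], 'moment': [0.03, -0.0491, 0.0014], 'grip_width': 0.9971, 'grasp_force': 0.0}
(1985, [0.4544, -0.1711], 'r', 0.03, 'rect', [0.4547, -0.1711], [0.0599, 0.0598])
c1 (140, [0.6105, -0.179], 'r', 0.0306, 'rect', [0.6102, -0.1802], [0.0592, 0.0605]) c2 0
shift units [4.000e-03 3.200e-02 5.676e+00] | yaw now 13.57 tilt -0.0002,0.0004 turn units [-0.0003  0.      0.0019]
```

jog_arm(plan=[[[0, 0, 1], [0, 0, 0]], [[0, 0, 1], [0, 0, 0]], [[0, 0, 1], [0, 0, 0]], [[0, 0, 1], [0, 0, 0]], [[0, 0, 1], [0, 0, 0]], [[0, 0, 0.7], [0, 0, 0]], [[0, 0, 0.3], [0, 0, 0]], [[0, 0, 0.1], [0, 0, 0]], [[0, 0, 0.1], [0, 0, 0]], [[0, 0, 0], [0, 0, 0]]], hand=84, newtons=25)

```text
clock: 20.9
ee_pos: [0.4551, -0.1713, 0.0077]
tool_rot: [[0.972, 0.234, 0.001], [0.234, -0.972, -0.0], [0.001, 0.0, -1.0]]
ft_force: [-0.6, -1.1, -0.8]
grip_width: 0.839
grasp_force: 0.0
```

jog_arm(plan=[[[0, 0, 0.1], [0, 0, 0]], [[0, 0, 0.1], [0, 0, 0]], [[0, 0, 0.1], [0, 0, 0]], [[0, 0, 0], [0, 0, 0]]])

```text
clock: 21.3
ee_pos: [0.4543, -0.1713, -0.0007]
tool_rot: [[0.972, 0.233, -0.0], [0.233, -0.972, 0.0], [-0.0, -0.0, -1.0]]
ft_force: [0.2, -0.0, -0.2]
grip_width: 0.84
grasp_force: 0.0
```

jog_arm(plan=[[[0, 0, 0.1], [0, 0, 0]], [[0, 0, 0.08], [0, 0, 0]], [[0, 0, 0], [0, 0, 0]]])

```text
clock: 21.6
ee_pos: [0.4544, -0.1713, -0.0053]
tool_rot: [[0.972, 0.233, -0.001], [0.233, -0.972, 0.0], [-0.0, -0.0, -1.0]]
ft_force: [-0.2, -0.6, -0.1]
grip_width: 0.836
grasp_force: 0.0
```

jog_arm(plan=[[[0, 0, 0], [0, 0, 0]], [[0, 0, 0], [0, 0, 0]], [[0, 0, 0], [0, 0, 0]], [[0, 0, 0], [0, 0, 0]]], hand=0)

```text
clock: 22.0
ee_pos: [0.4545, -0.1713, -0.0044]
tool_rot: [[0.972, 0.233, -0.0], [0.233, -0.972, 0.0], [-0.0, -0.0, -1.0]]
ft_force: [-2.7, 1.2, 6.6]
grip_width: 0.698
grasp_force: 25.2
```

jog_arm(plan=[[[0, 0, 0], [0, 0, 0]], [[0, 0, 0], [0, 0, 0]], [[0, 0, 0], [0, 0, -0.09]], [[0, 0, 0], [0, 0, -0.09]], [[0, 0, 0], [0, 0, -0.09]], [[0, 0, 0], [0, 0, -0.09]], [[0, 0, 0], [0, 0, -0.09]], [[0, 0, 0], [0, 0, -0.09]], [[0, 0, 0], [0, 0, -0.09]], [[0, 0, 0], [0, 0, -0.09]]], hand=84)

```text
clock: 23.0
ee_pos: [0.4546, -0.1714, -0.005]
tool_rot: [[0.197, 0.98, 0.0], [0.98, -0.197, 0.0], [0.0, -0.0, -1.0]]
ft_force: [-0.4, -0.4, -0.4]
grip_width: 0.84
grasp_force: 0.0
```

jog_arm(plan=[[[0, 0, 0], [0, 0, -0.09]], [[0, 0, 0], [0, 0, -0.09]], [[0, 0, 0], [0, 0, -0.09]], [[0, 0, 0], [0, 0, 0]], [[0, 0, 0], [0, 0, 0]]])

```text
clock: 23.5
ee_pos: [0.4545, -0.1714, -0.005]
tool_rot: [[-0.214, 0.977, -0.0], [0.977, 0.214, 0.0], [0.0, 0.0, -1.0]]
ft_force: [0.5, 0.6, 0.6]
grip_width: 0.84
grasp_force: 0.0
```

jog_arm(plan=[[[0, 0, 0], [0, 0, 0]], [[0, 0, 0], [0, 0, 0]], [[0, 0, 0], [0, 0, 0]], [[0, 0, 0], [0, 0, 0]], [[0, 0, -0.5], [0, 0, 0]], [[0, 0, -1], [0, 0, 0]], [[0, 0, -1], [0, 0, 0]], [[0, 0, -1], [0, 0, 0]], [[0, 0, -1], [0, 0, 0]], [[0, 0, -0.5], [0, 0, 0]]], hand=0, newtons=30)

```text
clock: 24.5
ee_pos: [0.455, -0.1716, 0.1225]
tool_rot: [[-0.218, 0.976, 0.002], [0.976, 0.218, -0.001], [-0.001, 0.002, -1.0]]
ft_force: [-1.1, -0.0, -0.8]
grip_width: 0.683
grasp_force: 32.8
```

Run:
```python
from h import *
print(st())
f=env.grab_frame("wrist");P=cloud(f);e=env.get_obs()["ee_pos"]
cv2.imwrite("pics/w3.png",f["frame"][...,::-1])
print(ring(P,f,e[0],e[1],e[2]-.005,e[2]+.02))
go([.5775,.0207,.125],100)
```

```text
{'clock': 24.5, 'ee_pos': [0.455, -0.1716, 0.1225], 'joint_positions': [0.6521, 0.1164, -0.4044, 1.9714, 0.0529, 1.0616, 0.4438], 'ft_force': [-1.0528, -0.0346, -0.8252], 'moment': [-0.0198, -0.018, 0.0116], 'grip_width': 0.6827, 'grasp_force': 32.7769}
(8890, [0.4542, -0.1687], 'r', 0.0336, 'rect', [0.4573, -0.1665], [0.0683, 0.0616])
shift units [ 6.456  6.43  -0.058] | yaw now 102.57 tilt 0.0034,-0.0017 turn units [0.0019 0.0015 0.0286]
```

View pics/w3.png

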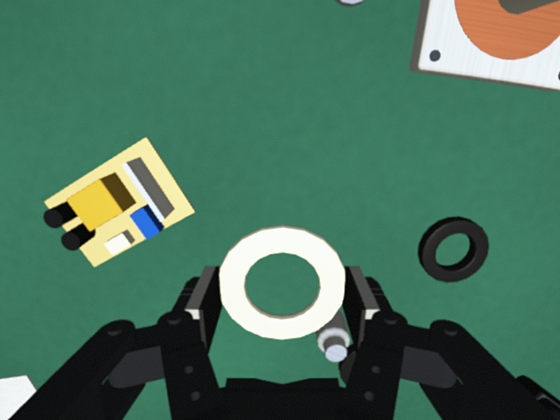

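The wrist view shows the white washer centred between the pads at (283,283). Next is the post.

jog_arm(plan=[[[0.8, 0.8, 0], [0, 0, 0]], [[0.8, 0.8, 0], [0, 0, 0]], [[0.8, 0.8, 0], [0, 0, 0]], [[0.8, 0.8, 0], [0, 0, 0]], [[0.8, 0.8, 0], [0, 0, 0]], [[0.8, 0.8, 0], [0, 0, 0]], [[0.8, 0.8, 0], [0, 0, 0]], [[0.85, 0.83, 0], [0, 0, 0]], [[0, 0, 0], [0, 0, 0]], [[0, 0, 0], [0, 0, 0]]])

```text
clock: 25.55
ee_pos: [0.5756, 0.0215, 0.1189]
tool_rot: [[-0.219, 0.976, -0.002], [0.976, 0.219, 0.0], [0.001, -0.002, -1.0]]
ft_force: [-0.2, 0.0, 0.4]
grip_width: 0.68
grasp_force: 32.8
```

Run:
```python
from h import *
print(st())
f=env.grab_frame("wrist");P=cloud(f);o=env.get_obs();R=np.array(o["tool_rot"])
Q=(P-o["ee_pos"])@R   # tool coords
im=f["frame"].astype(int)
m=(abs(P[...,2]-.082)<.004)&(np.hypot(P[...,0]-.577,P[...,1]-.02)<.022)
q=P[m];print("stub top",m.sum(), cv2.minEnclosingCircle(q[:,:2].astype(np.float32)) if m.sum() else 0)
cv2.imwrite("pics/w4.png",f["frame"][...,::-1])
go([.5775,.0207,.09],100)
```

```text
{'clock': 25.55, 'ee_pos': [0.5756, 0.0215, 0.1189], 'joint_positions': [0.3309, 0.3202, -0.528, 1.7599, 0.1773, 1.111, -0.0332], 'ft_force': [-0.1613, 0.0146, 0.4371], 'moment': [-0.0006, -0.0134, 0.006], 'grip_width': 0.6801, 'grasp_force': 32.7678}
stub top 230 ((0.5788936018943787, 0.014621776528656483), 0.009529277682304382)
shift units [-0.009  0.083  1.162] | yaw now 102.59 tilt -0.0020,-0.0003 turn units [-0.0013 -0.      0.0288]
```

View pics/w4.png

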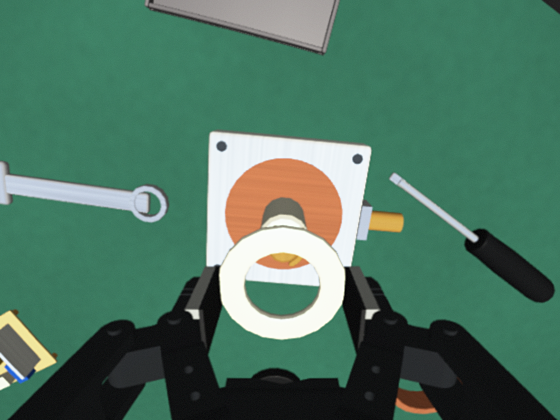

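jog_arm(plan=[[[0, 0.08, 1], [0, 0, 0]], [[0, 0, 0.4], [0, 0, 0]], [[0, 0, 0.2], [0, 0, 0]], [[0, 0, 0.2], [0, 0, 0]], [[0, 0, 0.2], [0, 0, 0]], [[0, 0, 0], [0, 0, 0]]])

```text
clock: 26.2
ee_pos: [0.578, 0.0214, 0.0698]
tool_rot: [[-0.218, 0.976, -0.0], [0.976, 0.218, -0.0], [0.0, -0.0, -1.0]]
ft_force: [0.2, 0.4, -0.7]
grip_width: 0.679
grasp_force: 32.8
```

jog_arm(plan=[[[-0.02, 0, 0.15], [0, 0, 0]], [[0, 0, 0.15], [0, 0, 0]], [[0, 0, 0.15], [0, 0, 0]], [[0, 0, 0.15], [0, 0, 0]], [[0, 0, 0], [0, 0, 0]]])

```text
clock: 26.7
ee_pos: [0.5779, 0.021, 0.0544]
tool_rot: [[-0.218, 0.976, -0.001], [0.976, 0.218, 0.0], [0.0, -0.001, -1.0]]
ft_force: [-1.3, -0.2, -1.3]
grip_width: 0.683
grasp_force: 32.8
```

jog_arm(plan=[[[0, 0, 0.3], [0, 0, 0]], [[0, 0, 0.3], [0, 0, 0]], [[0, 0, 0.3], [0, 0, 0]], [[0, 0, 0.2], [0, 0, 0]], [[0, 0, 0.16], [0, 0, 0]], [[0, 0, 0], [0, 0, 0]]])

```text
clock: 27.3
ee_pos: [0.578, 0.0211, 0.0229]
tool_rot: [[-0.218, 0.976, -0.001], [0.976, 0.218, 0.0], [0.0, -0.001, -1.0]]
ft_force: [-0.9, -1.3, -1.0]
grip_width: 0.681
grasp_force: 32.7
```

jog_arm(plan=[[[0, 0, 0.1], [0, 0, 0]], [[0, 0, 0.06], [0, 0, 0]], [[0, 0, 0], [0, 0, 0]]])

```text
clock: 27.6
ee_pos: [0.5784, 0.0209, 0.0195]
tool_rot: [[-0.218, 0.976, 0.0], [0.976, 0.218, -0.0], [-0.0, -0.0, -1.0]]
ft_force: [-0.9, -1.5, -0.8]
grip_width: 0.678
grasp_force: 32.7
```

jog_arm(plan=[[[0, 0, 0], [0, 0, 0]], [[0, 0, 0], [0, 0, 0]], [[0, 0, 0], [0, 0, 0]], [[0, 0, -1], [0, 0, 0]], [[0, 0, -1], [0, 0, 0]], [[0, 0, -1], [0, 0, 0]], [[0, 0, -1], [0, 0, 0]], [[0, 0, -1], [0, 0, 0]], [[0, 0, -0.5], [0, 0, 0]], [[0, 0, 0], [0, 0, 0]]], hand=84)

```text
clock: 28.6
ee_pos: [0.5795, 0.0212, 0.1588]
tool_rot: [[-0.218, 0.976, 0.003], [0.976, 0.218, -0.0], [-0.001, 0.003, -1.0]]
ft_force: [-0.2, -0.2, 0.1]
grip_width: 0.838
grasp_force: 0.0
```

Run:
```python
from h import *
print(st())
f=env.grab_frame("wrist");P=cloud(f)
print("washer",ring(P,f,.577,.021,.0245,.031,r=.037))
print("stub",ring(P,f,.577,.021,.078,.086,r=.03),"shoulder",ring(P,f,.577,.021,.062,.07,r=.03))
f=env.grab_frame("top");P=cloud(f)
print("c1",ring(P,f,.609,-.180,.009,.02,r=.06),"c2",ring(P,f,.573,-.345,.009,.02,r=.06))
go([.612,-.1775,.155],102.6)
```

```text
{'clock': 28.6, 'ee_pos': [0.5795, 0.0212, 0.1588], 'joint_positions': [0.3399, 0.2864, -0.5355, 1.7131, 0.1572, 1.1815, -0.0173], 'ft_force': [-0.2427, -0.2153, 0.0812], 'moment': [0.0077, -0.043, -0.0584], 'grip_width': 0.8378, 'grasp_force': 0.0}
washer (1778, [0.578, 0.0222], 'r', 0.03, 'rect', [0.5776, 0.0253], [0.0602, 0.0533])
stub (601, [0.5771, 0.0219], 'r', 0.0123, 'rect', [0.577, 0.0214], [0.0188, 0.0276]) shoulder (395, [0.5766, 0.0217], 'r', 0.0156, 'rect', [0.5759, 0.0236], [0.0316, 0.0269])
c1 (81, [0.6102, -0.1834], 'r', 0.0278, 'rect', [0.6134, -0.1905], [0.0579, 0.0402]) c2 (143, [0.5819, -0.3255], 'r', 0.0341, 'rect', [0.5772, -0.3259], [0.0604, 0.0742])
shift units [-8.042 -0.404  0.047] | yaw now 102.59 tilt -0.0007,-0.0001 turn units [-0.0005 -0.0001 -0.0001]
```

jog_arm(plan=[[[-1, -0.05, 0], [0, 0, 0]], [[-1, -0.05, 0], [0, 0, 0]], [[-1, -0.05, 0], [0, 0, 0]], [[-1, -0.05, 0], [0, 0, 0]], [[-1, -0.05, 0], [0, 0, 0]], [[-1, -0.05, 0], [0, 0, 0]], [[-1, -0.05, 0], [0, 0, 0]], [[-1, -0.05, 0], [0, 0, 0]], [[0, 0, 0], [0, 0, 0]], [[0, 0, 0], [0, 0, 0]]])

```text
clock: 29.7
ee_pos: [0.6114, -0.1766, 0.1552]
tool_rot: [[-0.217, 0.976, -0.003], [0.976, 0.217, 0.001], [0.002, -0.002, -1.0]]
ft_force: [0.6, -0.4, 0.1]
grip_width: 0.839
grasp_force: 0.0
```

Run:
```python
from h import *
f=env.grab_frame("wrist");P=cloud(f)
print("c1",ring(P,f,.611,-.178,.009,.02),ring(P,f,.611,-.178,.009,.02,r=.06))
print(st());go([.611,-.178,.01],102.6)
```

```text
c1 (2182, [0.6123, -0.1765], 'r', 0.0301, 'rect', [0.6123, -0.1762], [0.0599, 0.0597]) (2182, [0.6123, -0.1765], 'r', 0.0301, 'rect', [0.6123, -0.1762], [0.0599, 0.0597])
{'clock': 29.75, 'ee_pos': [0.6117, -0.1754, 0.1556], 'joint_positions': [0.5465, 0.3908, -0.4314, 1.5739, 0.1696, 1.2164, 0.3047], 'ft_force': [0.2863, 0.8155, -0.2667], 'moment': [-0.0217, 0.0306, -0.0476], 'grip_width': 0.8412, 'grasp_force': 0.0}
shift units [-0.103 -0.039  5.824] | yaw now 102.62 tilt -0.0019,0.0013 turn units [-0.001  -0.001   0.0002]
```

jog_arm(plan=[[[-0.04, 0, 1], [0, 0, 0]], [[0, 0, 1], [0, 0, 0]], [[0, 0, 1], [0, 0, 0]], [[0, 0, 1], [0, 0, 0]], [[0, 0, 1], [0, 0, 0]], [[0, 0, 0.7], [0, 0, 0]], [[0, 0, 0.4], [0, 0, 0]], [[0, 0, 0.2], [0, 0, 0]], [[0, 0, 0], [0, 0, 0]], [[0, 0, 0], [0, 0, 0]]])

```text
clock: 30.75
ee_pos: [0.6131, -0.1773, 0.0006]
tool_rot: [[-0.218, 0.976, 0.001], [0.976, 0.218, -0.0], [-0.001, 0.001, -1.0]]
ft_force: [0.3, 0.5, -1.0]
grip_width: 0.841
grasp_force: 0.0
```

jog_arm(plan=[[[0, 0, 0], [0, 0, 0]], [[0, 0, 0], [0, 0, 0]], [[0, 0, 0], [0, 0, 0]], [[0, 0, 0], [0, 0, 0]]], hand=0)

```text
clock: 31.15
ee_pos: [0.6133, -0.1775, 0.0013]
tool_rot: [[-0.218, 0.976, 0.002], [0.976, 0.218, -0.001], [-0.001, 0.002, -1.0]]
ft_force: [-2.4, 0.4, 6.2]
grip_width: 0.696
grasp_force: 30.8
```

jog_arm(plan=[[[0, 0, 0], [0, 0, 0]], [[0, 0, 0], [0, 0, 0]], [[0, 0, 0], [0, 0, 0.09]], [[0, 0, 0], [0, 0, 0.09]], [[0, 0, 0], [0, 0, 0.09]], [[0, 0, 0], [0, 0, 0.09]], [[0, 0, 0], [0, 0, 0.09]], [[0, 0, 0], [0, 0, 0.09]], [[0, 0, 0], [0, 0, 0.09]], [[0, 0, 0], [0, 0, 0.09]]], hand=84)

```text
clock: 32.15
ee_pos: [0.6125, -0.1773, -0.0003]
tool_rot: [[0.794, 0.608, 0.0], [0.608, -0.794, 0.0], [0.0, 0.0, -1.0]]
ft_force: [0.4, -0.7, 1.0]
grip_width: 0.842
grasp_force: 0.0
```

jog_arm(plan=[[[0, 0, 0], [0, 0, 0.09]], [[0, 0, 0], [0, 0, 0.09]], [[0, 0, 0], [0, 0, 0.09]], [[0, 0, 0], [0, 0, 0]], [[0, 0, 0], [0, 0, 0]]])

```text
clock: 32.65
ee_pos: [0.6125, -0.1772, -0.0004]
tool_rot: [[0.971, 0.238, 0.0], [0.238, -0.971, -0.0], [0.0, 0.0, -1.0]]
ft_force: [0.8, -0.5, -0.3]
grip_width: 0.839
grasp_force: 0.0
```

jog_arm(plan=[[[0, 0, 0], [0, 0, 0]], [[0, 0, 0], [0, 0, 0]], [[0, 0, 0], [0, 0, 0]], [[0, 0, 0], [0, 0, 0]], [[0, 0, 0], [0, 0, 0]], [[0, 0, -1], [0, 0, 0]], [[0, 0, -1], [0, 0, 0]], [[0, 0, -1], [0, 0, 0]], [[0, 0, -1], [0, 0, 0]], [[0, 0, -1], [0, 0, 0]]], hand=0, newtons=40)

```text
clock: 33.65
ee_pos: [0.6121, -0.1774, 0.1254]
tool_rot: [[0.972, 0.236, -0.0], [0.236, -0.972, 0.0], [-0.0, -0.0, -1.0]]
ft_force: [-0.7, 0.1, -1.0]
grip_width: 0.681
grasp_force: 43.6
```

```bash
python3 -c "
from h import *
print(st());go([.578,.0209,.125])"
```

```text
{'clock': 33.65, 'ee_pos': [0.6121, -0.1774, 0.1254], 'joint_positions': [0.2705, 0.3826, -0.0736, 1.6202, 0.0302, 1.1403, -1.1434], 'ft_force': [-0.6714, 0.1172, -1.0257], 'moment': [-0.0002, 0.018, -0.0046], 'grip_width': 0.6809, 'grasp_force': 43.5608}
shift units [ 0.543 -8.032  0.018] | yaw now 13.63 tilt -0.0004,0.0001
```

jog_arm(plan=[[[0.07, -1, 0], [0, 0, 0]], [[0.07, -1, 0], [0, 0, 0]], [[0.07, -1, 0], [0, 0, 0]], [[0.07, -1, 0], [0, 0, 0]], [[0.07, -1, 0], [0, 0, 0]], [[0.07, -1, 0], [0, 0, 0]], [[0.07, -1, 0], [0, 0, 0]], [[0.05, -1, 0], [0, 0, 0]], [[0, 0, 0], [0, 0, 0]], [[0, 0, 0], [0, 0, 0]]])

```text
clock: 34.65
ee_pos: [0.5788, 0.0205, 0.1245]
tool_rot: [[0.972, 0.236, -0.0], [0.236, -0.972, -0.0], [-0.0, 0.0, -1.0]]
ft_force: [-0.2, -0.5, -1.2]
grip_width: 0.681
grasp_force: 43.6
```

```bash
python3 -c "
from h import *
print(st());go([.578,.0209,.07])"
```

```text
{'clock': 34.65, 'ee_pos': [0.5788, 0.0205, 0.1245], 'joint_positions': [0.0357, 0.2792, -0.1738, 1.7638, 0.0536, 1.1033, -1.4881], 'ft_force': [-0.1896, -0.4607, -1.2436], 'moment': [-0.0525, 0.0058, 0.0058], 'grip_width': 0.6806, 'grasp_force': 43.5648}
shift units [-0.026 -0.021  2.181] | yaw now 13.66 tilt -0.0001,-0.0002
```

jog_arm(plan=[[[-0.025, -0.02, 1], [0, 0, 0]], [[0, 0, 0.5], [0, 0, 0]], [[0, 0, 0.3], [0, 0, 0]], [[0, 0, 0.3], [0, 0, 0]], [[0, 0, 0.1], [0, 0, 0]], [[0, 0, 0], [0, 0, 0]]])

```text
clock: 35.25
ee_pos: [0.5782, 0.0205, 0.0695]
tool_rot: [[0.972, 0.233, -0.0], [0.233, -0.972, 0.0], [-0.0, -0.0, -1.0]]
ft_force: [-0.5, -0.5, -0.2]
grip_width: 0.684
grasp_force: 43.6
```

jog_arm(plan=[[[0, 0, 0.15], [0, 0, 0]], [[0, 0, 0.15], [0, 0, 0]], [[0, 0, 0.15], [0, 0, 0]], [[0, 0, 0], [0, 0, 0]]])

```text
clock: 35.65
ee_pos: [0.5777, 0.0206, 0.0577]
tool_rot: [[0.972, 0.233, -0.001], [0.233, -0.972, -0.0], [-0.001, -0.0, -1.0]]
ft_force: [0.0, -1.1, -1.9]
grip_width: 0.684
grasp_force: 43.5
```

Past the shoulder. Next I lower it to about TCP 0.028.

jog_arm(plan=[[[0, 0, 0.3], [0, 0, 0]], [[0, 0, 0.3], [0, 0, 0]], [[0, 0, 0.3], [0, 0, 0]], [[0, 0, 0.2], [0, 0, 0]], [[0, 0, 0.06], [0, 0, 0]], [[0, 0, 0], [0, 0, 0]]])

```text
clock: 36.25
ee_pos: [0.5778, 0.0206, 0.0288]
tool_rot: [[0.972, 0.233, -0.001], [0.233, -0.972, 0.0], [-0.001, -0.0, -1.0]]
ft_force: [-3.0, -1.5, -2.5]
grip_width: 0.684
grasp_force: 43.5
```

jog_arm(plan=[[[0, 0, 0], [0, 0, 0]], [[0, 0, 0], [0, 0, 0]], [[0, 0, 0], [0, 0, 0]], [[0, 0, -1], [0, 0, 0]], [[0, 0, -1], [0, 0, 0]], [[0, 0, -1], [0, 0, 0]], [[0, 0, -1], [0, 0, 0]], [[0, 0, -1], [0, 0, 0]], [[0, 0, 0], [0, 0, 0]]], hand=84)

```text
clock: 37.15
ee_pos: [0.5806, 0.021, 0.1586]
tool_rot: [[0.972, 0.233, 0.007], [0.233, -0.972, 0.001], [0.007, 0.001, -1.0]]
ft_force: [0.7, 0.4, -0.0]
grip_width: 0.842
grasp_force: 0.0
```

Run:
```python
from h import *
print(st())
f=env.grab_frame("wrist");P=cloud(f)
print("core1",ring(P,f,.577,.021,.034,.045,r=.037))
f=env.grab_frame("top");P=cloud(f)
print("c2",ring(P,f,.573,-.345,.009,.02,r=.06))
m=(P[...,0]>.42)&(P[...,0]<.85)&(P[...,1]<-.15)&(P[...,1]>-.5)&(P[...,2]>.009)&(P[...,2]<.02)&(f["depth"]>0)
n,l,s,c=cv2.connectedComponentsWithStats(m.astype(np.uint8))
for i in range(1,n):
    if s[i,4]>25: print(s[i].tolist(),P[l==i].mean(0).round(4))
cv2.imwrite("pics/top3.png",cv2.resize(f["frame"][130:330,150:450,::-1],None,fx=2.5,fy=2.5,interpolation=2))
```

```text
{'clock': 37.15, 'ee_pos': [0.5806, 0.021, 0.1586], 'joint_positions': [0.037, 0.2474, -0.1746, 1.7294, 0.0468, 1.1618, -1.4858], 'ft_force': [0.7485, 0.4165, -0.0493], 'moment': [0.0389, -0.0487, 0.0502], 'grip_width': 0.8421, 'grasp_force': 0.0}
core1 (2101, [0.5788, 0.0223], 'r', 0.03, 'rect', [0.5802, 0.0224], [0.0571, 0.0599])
c2 (149, [0.5766, -0.334], 'r', 0.0403, 'rect', [0.5827, -0.3316], [0.0592, 0.0863])
[378, 183, 19, 17, 147] [ 0.577  -0.3195  0.0131]
```

View pics/top3.png

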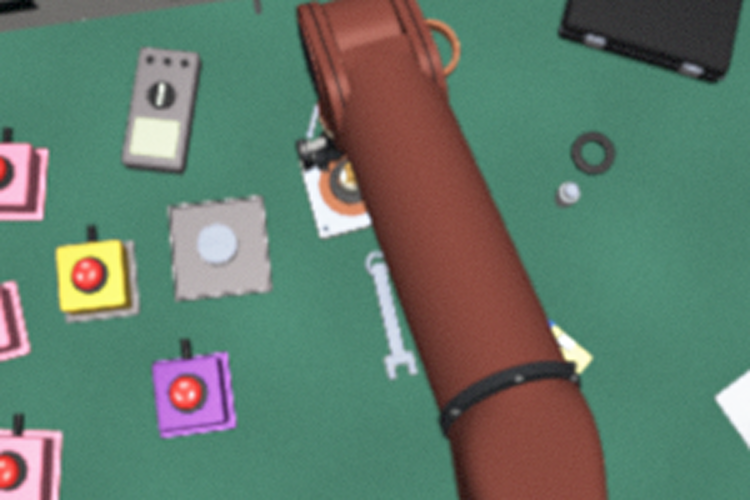

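Core 2 has been knocked aside: it's now at crop (592,153), full-frame (387,191). Only these two cores are on the bench, and the first is home. I'll go to core 2.

jog_arm(plan=[[[-0.226, 0.94, 0], [0, 0, 0]], [[-0.226, 0.94, 0], [0, 0, 0]], [[-0.226, 0.94, 0], [0, 0, 0]], [[-0.226, 0.94, 0], [0, 0, 0]], [[-0.226, 0.94, 0], [0, 0, 0]], [[-0.226, 0.94, 0], [0, 0, 0]], [[-0.226, 0.94, 0], [0, 0, 0]], [[-0.226, 0.94, 0], [0, 0, 0]], [[-0.226, 0.94, 0], [0, 0, 0]], [[-0.226, 0.94, 0], [0, 0, 0]]])

```text
clock: 38.25
ee_pos: [0.5774, -0.2218, 0.1529]
tool_rot: [[0.972, 0.233, -0.002], [0.233, -0.972, 0.001], [-0.002, -0.001, -1.0]]
ft_force: [-0.3, 0.4, 0.2]
grip_width: 0.838
grasp_force: 0.0
```

jog_arm(plan=[[[-0.226, 0.94, 0], [0, 0, 0]], [[-0.226, 0.94, 0], [0, 0, 0]], [[-0.226, 0.94, 0], [0, 0, 0]], [[-0.226, 0.94, 0], [0, 0, 0]], [[0, 0, 0], [0, 0, 0]], [[0, 0, 0], [0, 0, 0]]])

```text
clock: 38.85
ee_pos: [0.5774, -0.3178, 0.1529]
tool_rot: [[0.973, 0.232, -0.002], [0.232, -0.973, 0.001], [-0.001, -0.001, -1.0]]
ft_force: [0.1, 0.4, -0.0]
grip_width: 0.845
grasp_force: 0.0
```

Run:
```python
from h import *
f=env.grab_frame("wrist");P=cloud(f)
r=ring(P,f,.58,-.318,.009,.02);print("c2",r)
print("att",ring(P,f,.52,-.262,.05,.07,r=.04))
print(st());go([*r[1],-.0005],13.4)
```

```text
c2 (2229, [0.5787, -0.3172], 'r', 0.0301, 'rect', [0.5789, -0.3173], [0.0601, 0.06])
att (372, [0.5205, -0.2639], 'r', 0.0088, 'rect', [0.5219, -0.2643], [0.0179, 0.0152])
{'clock': 38.9, 'ee_pos': [0.5778, -0.3167, 0.1532], 'joint_positions': [0.4291, 0.4002, 0.0068, 1.536, -0.0035, 1.2071, -0.8982], 'ft_force': [-0.2252, 0.4471, 0.0199], 'moment': [-0.0423, 0.0271, -0.0499], 'grip_width': 0.8382, 'grasp_force': 0.0}
shift units [0.035 0.036 6.147] | yaw now 13.52 tilt -0.0013,0.0013 turn units [-0.001   0.0006  0.0013]
```

jog_arm(plan=[[[0.03, 0.02, 1], [0, 0, 0]], [[0, 0, 1], [0, 0, 0]], [[0, 0, 1], [0, 0, 0]], [[0, 0, 1], [0, 0, 0]], [[0, 0, 1], [0, 0, 0]], [[0, 0, 0.7], [0, 0, 0]], [[0, 0, 0.3], [0, 0, 0]], [[0, 0, 0.1], [0, 0, 0]], [[0, 0, 0], [0, 0, 0]], [[0, 0, 0], [0, 0, 0]]])

```text
clock: 39.9
ee_pos: [0.5796, -0.3181, 0.003]
tool_rot: [[0.972, 0.234, 0.002], [0.234, -0.972, -0.001], [0.001, 0.001, -1.0]]
ft_force: [0.5, -0.4, 0.3]
grip_width: 0.834
grasp_force: 0.0
```

jog_arm(plan=[[[0, 0, 0], [0, 0, 0]], [[0, 0, 0], [0, 0, 0]], [[0, 0, 0], [0, 0, 0]], [[0, 0, 0], [0, 0, 0]]], hand=0)

```text
clock: 40.3
ee_pos: [0.5797, -0.3184, 0.0034]
tool_rot: [[0.972, 0.233, 0.002], [0.233, -0.972, -0.001], [0.002, 0.001, -1.0]]
ft_force: [-1.8, 1.8, 7.3]
grip_width: 0.676
grasp_force: 41.8
```

jog_arm(plan=[[[0, 0, 0], [0, 0, 0]], [[0, 0, 0], [0, 0, 0]], [[0, 0, 0], [0, 0, -0.09]], [[0, 0, 0], [0, 0, -0.09]], [[0, 0, 0], [0, 0, -0.09]], [[0, 0, 0], [0, 0, -0.09]], [[0, 0, 0], [0, 0, -0.09]], [[0, 0, 0], [0, 0, -0.09]], [[0, 0, 0], [0, 0, -0.09]], [[0, 0, 0], [0, 0, -0.09]]], hand=84)

```text
clock: 41.3
ee_pos: [0.5788, -0.3182, 0.0018]
tool_rot: [[0.197, 0.98, -0.0], [0.98, -0.197, -0.0], [-0.0, -0.0, -1.0]]
ft_force: [0.4, 0.0, -0.1]
grip_width: 0.837
grasp_force: 0.0
```

jog_arm(plan=[[[0, 0, 0], [0, 0, -0.09]], [[0, 0, 0], [0, 0, -0.09]], [[0, 0, 0], [0, 0, -0.09]], [[0, 0, 0], [0, 0, 0]], [[0, 0, 0], [0, 0, 0]]])

```text
clock: 41.8
ee_pos: [0.5787, -0.3182, 0.0018]
tool_rot: [[-0.214, 0.977, -0.0], [0.977, 0.214, 0.0], [0.0, 0.0, -1.0]]
ft_force: [1.1, -0.2, 0.8]
grip_width: 0.843
grasp_force: 0.0
```

jog_arm(plan=[[[0, 0, 0], [0, 0, 0]], [[0, 0, 0], [0, 0, 0]], [[0, 0, 0], [0, 0, 0]], [[0, 0, 0], [0, 0, 0]], [[0, 0, 0], [0, 0, 0]], [[0, 0, -1], [0, 0, 0]], [[0, 0, -1], [0, 0, 0]], [[0, 0, -1], [0, 0, 0]], [[0, 0, -1], [0, 0, 0]], [[0, 0, -1], [0, 0, 0]]], hand=0)

```text
clock: 42.8
ee_pos: [0.5787, -0.3178, 0.1277]
tool_rot: [[-0.216, 0.976, -0.0], [0.976, 0.216, 0.0], [0.0, -0.0, -1.0]]
ft_force: [1.0, -0.8, -0.3]
grip_width: 0.682
grasp_force: 43.0
```

```bash
python3 -c "
from h import *
print(st());go([.578,.0208,.125])"
```

```text
{'clock': 42.8, 'ee_pos': [0.5787, -0.3178, 0.1277], 'joint_positions': [0.699, 0.4475, -0.3496, 1.5445, 0.161, 1.1784, 0.5369], 'ft_force': [0.9704, -0.8381, -0.3495], 'moment': [-0.0279, 0.0104, -0.0525], 'grip_width': 0.6816, 'grasp_force': 42.9707}
shift units [13.229  2.895  0.11 ] | yaw now 102.46 tilt -0.0003,0.0002
```

jog_arm(plan=[[[0.945, 0.207, 0], [0, 0, 0]], [[0.945, 0.207, 0], [0, 0, 0]], [[0.945, 0.207, 0], [0, 0, 0]], [[0.945, 0.207, 0], [0, 0, 0]], [[0.945, 0.207, 0], [0, 0, 0]], [[0.945, 0.207, 0], [0, 0, 0]], [[0.945, 0.207, 0], [0, 0, 0]], [[0.945, 0.207, 0], [0, 0, 0]], [[0.945, 0.207, 0], [0, 0, 0]], [[0.945, 0.207, 0], [0, 0, 0]]])

```text
clock: 43.8
ee_pos: [0.5776, -0.0751, 0.1268]
tool_rot: [[-0.216, 0.976, -0.0], [0.976, 0.216, -0.0], [0.0, -0.0, -1.0]]
ft_force: [0.5, 0.1, -1.3]
grip_width: 0.685
grasp_force: 43.0
```

jog_arm(plan=[[[0.945, 0.207, 0], [0, 0, 0]], [[0.945, 0.207, 0], [0, 0, 0]], [[0.945, 0.207, 0], [0, 0, 0]], [[0.945, 0.207, 0], [0, 0, 0]], [[0, 0, 0], [0, 0, 0]], [[0, 0, 0], [0, 0, 0]], [[0, 0, 0], [0, 0, 0]]])

```text
clock: 44.5
ee_pos: [0.5774, 0.0195, 0.1267]
tool_rot: [[-0.216, 0.976, -0.0], [0.976, 0.216, -0.001], [-0.0, -0.0, -1.0]]
ft_force: [0.1, -0.2, -0.6]
grip_width: 0.685
grasp_force: 43.0
```

```bash
python3 -c "
from h import *
print(st());go([.578,.0208,.073])"
```

```text
{'clock': 44.5, 'ee_pos': [0.5774, 0.0195, 0.1267], 'joint_positions': [0.3204, 0.3116, -0.5112, 1.7503, 0.1677, 1.1234, -0.0254], 'ft_force': [0.0941, -0.1558, -0.6322], 'moment': [-0.0045, -0.0121, 0.0287], 'grip_width': 0.6849, 'grasp_force': 42.9895}
shift units [0.047 0.035 2.148] | yaw now 102.48 tilt -0.0003,-0.0005
```

jog_arm(plan=[[[0.045, 0.03, 1], [0, 0, 0]], [[0, 0, 0.5], [0, 0, 0]], [[0, 0, 0.3], [0, 0, 0]], [[0, 0, 0.3], [0, 0, 0]], [[0, 0, 0], [0, 0, 0]]])

```text
clock: 45.0
ee_pos: [0.5775, 0.0215, 0.0735]
tool_rot: [[-0.218, 0.976, -0.001], [0.976, 0.218, 0.0], [0.0, -0.001, -1.0]]
ft_force: [0.8, 0.1, -0.9]
grip_width: 0.682
grasp_force: 43.2
```

jog_arm(plan=[[[0, 0, 0.15], [0, 0, 0]], [[0, 0, 0.15], [0, 0, 0]], [[0, 0, 0.15], [0, 0, 0]], [[0, 0, 0.15], [0, 0, 0]], [[0, 0, 0], [0, 0, 0]]])

```text
clock: 45.5
ee_pos: [0.5776, 0.0218, 0.0587]
tool_rot: [[-0.218, 0.976, -0.001], [0.976, 0.218, 0.0], [0.0, -0.001, -1.0]]
ft_force: [0.3, 0.5, -0.8]
grip_width: 0.684
grasp_force: 43.2
```

jog_arm(plan=[[[-0.03, 0, 0.2], [0, 0, 0]], [[0, 0, 0.2], [0, 0, 0]], [[0, 0, 0.2], [0, 0, 0]], [[0, 0, 0.05], [0, 0, 0]], [[0, 0, 0], [0, 0, 0]]])

```text
clock: 46.0
ee_pos: [0.5779, 0.0212, 0.0427]
tool_rot: [[-0.218, 0.976, -0.001], [0.976, 0.218, 0.0], [0.0, -0.0, -1.0]]
ft_force: [0.1, 0.7, -0.3]
grip_width: 0.687
grasp_force: 43.2
```

jog_arm(plan=[[[0, 0, 0], [0, 0, 0]], [[0, 0, 0], [0, 0, 0]], [[0, 0, 0], [0, 0, 0]], [[0, 0, -0.5], [0, 0, 0]], [[0, 0, -1], [0, 0, 0]], [[0, 0, -1], [0, 0, 0]], [[0, 0, -1], [0, 0, 0]], [[0, 0, -1], [0, 0, 0]], [[0, 0, 0], [0, 0, 0]]], hand=84)

```text
clock: 46.9
ee_pos: [0.5803, 0.0215, 0.1604]
tool_rot: [[-0.218, 0.976, 0.007], [0.976, 0.218, -0.0], [-0.001, 0.007, -1.0]]
ft_force: [0.5, 0.0, 0.5]
grip_width: 0.84
grasp_force: 0.0
```

Run:
```python
from h import *
print(st())
f=env.grab_frame("wrist");P=cloud(f)
print("core2",ring(P,f,.577,.021,.046,.058,r=.037))
z=P[...,2];m=(abs(np.hypot(P[...,0]-.578,P[...,1]-.022)-.025)<.003)&(z<.06)&(z>.02);print(np.percentile(z[m],[5,50,95]))
cv2.imwrite("pics/w5.png",f["frame"][...,::-1])
go([.5174,.2094,.1586],13.4)
```

```text
{'clock': 46.9, 'ee_pos': [0.5803, 0.0215, 0.1604], 'joint_positions': [0.3265, 0.2817, -0.5194, 1.7128, 0.1511, 1.1801, -0.0128], 'ft_force': [0.5309, 0.039, 0.5434], 'moment': [-0.0069, -0.0204, 0.0053], 'grip_width': 0.8396, 'grasp_force': 0.0}
core2 (2577, [0.5781, 0.0221], 'r', 0.0301, 'rect', [0.5779, 0.0222], [0.0597, 0.0598])
[0.0497495  0.05080627 0.05183751]
shift units [ 7.885 -0.777 -0.022] | yaw now 102.60 tilt 0.0042,-0.0002 turn units [ 0.0026 -0.0015  0.9911]
```

View pics/w5.png

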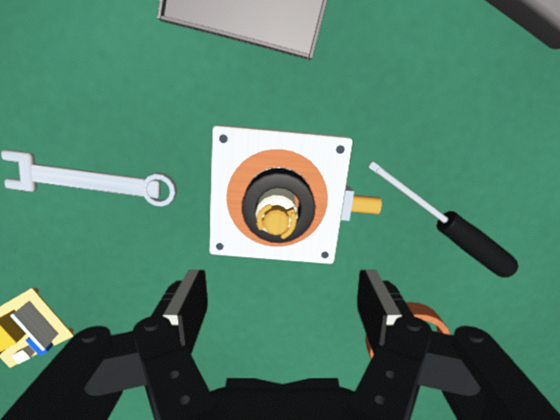

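The washer and both cores sit flat around the post (ring stack at (280,205)), with the top at 51 mm as expected. Now to fetch the cap.

jog_arm(plan=[[[0.985, -0.097, 0], [0, 0, 0]], [[0.985, -0.097, 0], [0, 0, 0]], [[0.985, -0.097, 0], [0, 0, 0]], [[0.985, -0.097, 0], [0, 0, 0]], [[0.985, -0.097, 0], [0, 0, 0]], [[0.985, -0.097, 0], [0, 0, 0]], [[0.985, -0.097, 0], [0, 0, 0]], [[0.985, -0.097, 0], [0, 0, 0]], [[0, 0, 0], [0, 0, 0.09]], [[0, 0, 0], [0, 0, 0.09]]], hand=78)

```text
clock: 47.95
ee_pos: [0.5153, 0.2099, 0.1551]
tool_rot: [[0.066, 0.998, -0.001], [0.998, -0.066, -0.0], [-0.0, -0.001, -1.0]]
ft_force: [0.9, 0.0, 0.8]
grip_width: 0.779
grasp_force: 0.0
```

jog_arm(plan=[[[0, 0, 0], [0, 0, 0.09]], [[0, 0, 0], [0, 0, 0.09]], [[0, 0, 0], [0, 0, 0.09]], [[0, 0, 0], [0, 0, 0.09]], [[0, 0, 0], [0, 0, 0.09]], [[0, 0, 0], [0, 0, 0.09]], [[0, 0, 0], [0, 0, 0.09]], [[0, 0, 0], [0, 0, 0.09]], [[0, 0, 0], [0, 0, 0.09]], [[0, 0, 0], [0, 0, 0]]])

```text
clock: 48.95
ee_pos: [0.5158, 0.209, 0.1551]
tool_rot: [[0.973, 0.231, -0.001], [0.231, -0.973, -0.0], [-0.001, 0.0, -1.0]]
ft_force: [-0.3, 0.2, 0.6]
grip_width: 0.78
grasp_force: 0.0
```

Run:
```python
from h import *
print(st());go([.5176,.2094,.0083],13.45)
f=env.grab_frame("wrist");P=cloud(f);z=P[...,2]
near=np.hypot(P[...,0]-.517,P[...,1]-.21)<.04
print("cap",blob(P,near&(abs(z-.038)<.006),f))
```

```text
{'clock': 48.95, 'ee_pos': [0.5158, 0.209, 0.1551], 'joint_positions': [-0.0833, 0.2314, -0.4353, 1.7732, 0.1055, 1.1609, -1.888], 'ft_force': [-0.2531, 0.1548, 0.6182], 'moment': [-0.0164, 0.0067, 0.016], 'grip_width': 0.7795, 'grasp_force': 0.0}
shift units [8.000e-02 1.000e-03 5.873e+00] | yaw now 13.38 tilt -0.0009,-0.0003 turn units [ 0.0001  0.0006 -0.0008]
cap {'n': 3154, 'ztop': np.float64(0.0387), 'mean': [0.5192, 0.2108, 0.0374], 'rect': [0.518, 0.2106, 0.054, 0.0547, 49.5539], 'circ': [0.5178, 0.2105, 0.0277]}
```

jog_arm(plan=[[[0.08, 0, 1], [0, 0, 0]], [[0, 0, 1], [0, 0, 0]], [[0, 0, 1], [0, 0, 0]], [[0, 0, 1], [0, 0, 0]], [[0, 0, 1], [0, 0, 0]], [[0, 0, 0.5], [0, 0, 0]], [[0, 0, 0.25], [0, 0, 0]], [[0, 0, 0], [0, 0, 0]], [[0, 0, 0], [0, 0, 0]]])

```text
clock: 49.9
ee_pos: [0.5188, 0.2099, 0.0128]
tool_rot: [[0.972, 0.234, 0.001], [0.234, -0.972, 0.001], [0.001, -0.0, -1.0]]
ft_force: [-0.1, -0.3, 0.7]
grip_width: 0.78
grasp_force: 0.0
```

```bash
python3 -c "
from h import *
print(st());go([.5176,.2094,.0083],13.45)"
```

```text
{'clock': 49.9, 'ee_pos': [0.5188, 0.2099, 0.0128], 'joint_positions': [-0.1192, 0.4021, -0.4069, 1.8883, 0.2009, 0.8895, -1.9586], 'ft_force': [-0.1133, -0.3274, 0.7271], 'moment': [-0.0283, -0.0535, 0.0477], 'grip_width': 0.7805, 'grasp_force': 0.0}
shift units [-0.053  0.008  0.182] | yaw now 13.54 tilt 0.0013,0.0006 turn units [-0.0002 -0.0009  0.001 ]
```

Grip, check, lift, and carry back.

jog_arm(plan=[[[-0.05, 0, 0.16], [0, 0, 0]], [[0, 0, 0], [0, 0, 0]], [[0, 0, 0], [0, 0, 0]]])

```text
clock: 50.2
ee_pos: [0.5171, 0.2093, 0.0082]
tool_rot: [[0.972, 0.234, 0.0], [0.234, -0.972, 0.0], [0.001, -0.0, -1.0]]
ft_force: [0.6, -0.5, 0.1]
grip_width: 0.781
grasp_force: 0.0
```

jog_arm(plan=[[[0, 0, 0], [0, 0, 0]], [[0, 0, 0], [0, 0, 0]], [[0, 0, 0], [0, 0, 0]], [[0, 0, 0], [0, 0, 0]], [[0, 0, 0], [0, 0, 0]]], hand=0, newtons=100)

```text
clock: 50.7
ee_pos: [0.5172, 0.2093, 0.0088]
tool_rot: [[0.972, 0.233, 0.001], [0.233, -0.972, -0.0], [0.0, 0.0, -1.0]]
ft_force: [-3.5, -1.5, 9.5]
grip_width: 0.6
grasp_force: 103.6
```

jog_arm(plan=[[[0, 0, -1], [0, 0, 0]], [[0, 0, -1], [0, 0, 0]], [[0, 0, -1], [0, 0, 0]], [[0, 0, -1], [0, 0, 0]], [[0, 0, -0.7], [0, 0, 0]], [[0, 0, 0], [0, 0, 0]]])

```text
clock: 51.3
ee_pos: [0.518, 0.2098, 0.1274]
tool_rot: [[0.972, 0.233, 0.003], [0.233, -0.972, 0.001], [0.003, -0.0, -1.0]]
ft_force: [0.3, -0.4, -4.3]
grip_width: 0.599
grasp_force: 106.5
```

```bash
python3 -c "
from h import *
print(st());go([.5778,.0203,.12],13.4)"
```

```text
{'clock': 51.3, 'ee_pos': [0.518, 0.2098, 0.1274], 'joint_positions': [-0.0858, 0.2598, -0.4356, 1.8012, 0.1224, 1.1035, -1.8988], 'ft_force': [0.3125, -0.4404, -4.2683], 'moment': [0.0228, -0.0314, -0.0025], 'grip_width': 0.5986, 'grasp_force': 106.4891}
shift units [0.556 7.929 0.295] | yaw now 13.50 tilt 0.0033,0.0011 turn units [-0.0002 -0.0022  0.0011]
```

jog_arm(plan=[[[0.07, 0.99, 0], [0, 0, 0]], [[0.07, 0.99, 0], [0, 0, 0]], [[0.07, 0.99, 0], [0, 0, 0]], [[0.07, 0.99, 0], [0, 0, 0]], [[0.07, 0.99, 0], [0, 0, 0]], [[0.07, 0.99, 0], [0, 0, 0]], [[0.07, 0.99, 0], [0, 0, 0]], [[0.06, 0.99, 0], [0, 0, 0]], [[0, 0, 0], [0, 0, 0]], [[0, 0, 0], [0, 0, 0]]])

```text
clock: 52.3
ee_pos: [0.5756, 0.0194, 0.1236]
tool_rot: [[0.973, 0.232, -0.003], [0.232, -0.973, 0.0], [-0.002, -0.001, -1.0]]
ft_force: [0.0, -0.4, -4.5]
grip_width: 0.6
grasp_force: 106.3
```

```bash
python3 -c "
from h import *
print(st());go([.5774,.0203,.09],13.4)"
```

```text
{'clock': 52.3, 'ee_pos': [0.5756, 0.0194, 0.1236], 'joint_positions': [0.161, 0.2878, -0.3189, 1.7638, 0.0992, 1.1082, -1.5268], 'ft_force': [0.0261, -0.3603, -4.494], 'moment': [0.0733, 0.0295, -0.0289], 'grip_width': 0.6001, 'grasp_force': 106.3074}
shift units [ 0.08  -0.019  1.345] | yaw now 13.42 tilt -0.0025,0.0001 turn units [-0.0004  0.0016  0.0002]
```

jog_arm(plan=[[[0.05, -0.02, 0.9], [0, 0, 0]], [[0, 0, 0.3], [0, 0, 0]], [[0, 0, 0], [0, 0, 0]], [[0, 0, 0], [0, 0, 0]]])

```text
clock: 52.7
ee_pos: [0.5774, 0.0213, 0.0954]
tool_rot: [[0.972, 0.234, -0.001], [0.234, -0.972, 0.0], [-0.0, -0.0, -1.0]]
ft_force: [0.3, -0.8, -4.7]
grip_width: 0.598
grasp_force: 106.2
```

```bash
python3 -c "
from h import *
print(st());go([.5774,.0203,.075],13.4)"
```

```text
{'clock': 52.7, 'ee_pos': [0.5774, 0.0213, 0.0954], 'joint_positions': [0.1544, 0.3191, -0.317, 1.7875, 0.1124, 1.0531, -1.5379], 'ft_force': [0.2774, -0.7922, -4.6739], 'moment': [0.0093, -0.0322, 0.0046], 'grip_width': 0.5984, 'grasp_force': 106.2004}
shift units [-0.01   0.039  0.815] | yaw now 13.54 tilt -0.0005,0.0002 turn units [-0.0002  0.0003  0.0016]
```

jog_arm(plan=[[[0, 0.035, 0.3], [0, 0, 0]], [[0, 0, 0.2], [0, 0, 0]], [[0, 0, 0.1], [0, 0, 0]], [[0, 0, 0.1], [0, 0, 0]], [[0, 0, 0], [0, 0, 0]]])

```text
clock: 53.2
ee_pos: [0.5775, 0.0198, 0.0774]
tool_rot: [[0.972, 0.233, -0.001], [0.233, -0.972, -0.0], [-0.001, -0.0, -1.0]]
ft_force: [-0.1, -0.6, -4.3]
grip_width: 0.594
grasp_force: 106.3
```

jog_arm(plan=[[[0, 0, 0.08], [0, 0, 0]], [[0, 0, 0.06], [0, 0, 0]], [[0, 0, 0.04], [0, 0, 0]], [[0, 0, 0], [0, 0, 0]]])

```text
clock: 53.6
ee_pos: [0.5777, 0.0198, 0.0732]
tool_rot: [[0.972, 0.233, -0.0], [0.233, -0.972, -0.0], [-0.0, -0.0, -1.0]]
ft_force: [-2.3, -1.6, -4.5]
grip_width: 0.602
grasp_force: 106.3
```

jog_arm(plan=[[[0, 0, 0.04], [0, 0, 0]], [[0, 0, 0], [0, 0, -0.09]], [[0, 0, 0], [0, 0, -0.09]], [[0, 0, 0], [0, 0, -0.09]], [[0, 0, 0], [0, 0, -0.09]]])

```text
clock: 54.1
ee_pos: [0.5778, 0.02, 0.0729]
tool_rot: [[0.692, 0.722, 0.0], [0.722, -0.692, 0.0], [0.0, 0.0, -1.0]]
ft_force: [-4.0, -0.3, 0.9]
grip_width: 0.597
grasp_force: 107.0
```

```bash
python3 -c "
from h import *
print(st());go([.5774,.0203,.0722],13.4)"
```

```text
{'clock': 54.1, 'ee_pos': [0.5778, 0.02, 0.0729], 'joint_positions': [0.23, 0.3561, -0.4069, 1.8021, 0.163, 1.0163, -1.0043], 'ft_force': [-3.9644, -0.3465, 0.8728], 'moment': [0.0805, 1.0415, -0.0662], 'grip_width': 0.5965, 'grasp_force': 106.9507}
shift units [-0.002 -0.019  0.026] | yaw now 46.23 tilt 0.0001,0.0000 turn units [ 0.     -0.      0.3647]
```

Free and seated. I'll continue to about yaw 105, then do the last degrees slowly.

jog_arm(plan=[[[0, 0, 0], [0, 0, -0.09]], [[0, 0, 0], [0, 0, -0.09]], [[0, 0, 0], [0, 0, -0.09]], [[0, 0, 0], [0, 0, -0.09]], [[0, 0, 0], [0, 0, -0.09]], [[0, 0, 0], [0, 0, -0.09]], [[0, 0, 0], [0, 0, -0.09]], [[0, 0, 0], [0, 0, 0]]])

```text
clock: 54.9
ee_pos: [0.5778, 0.0201, 0.0728]
tool_rot: [[-0.221, 0.975, 0.0], [0.975, 0.221, 0.0], [0.0, 0.0, -1.0]]
ft_force: [-4.5, -0.1, 2.2]
grip_width: 0.598
grasp_force: 107.1
```

```bash
python3 -c "
from h import *
print(st());go([.5774,.0203,.0722],116)"
```

```text
{'clock': 54.9, 'ee_pos': [0.5778, 0.0201, 0.0728], 'joint_positions': [0.3683, 0.3855, -0.5768, 1.7951, 0.2409, 1.0315, -0.0764], 'ft_force': [-4.5485, -0.0651, 2.1912], 'moment': [0.01, 1.0034, 0.0406], 'grip_width': 0.5985, 'grasp_force': 107.1336}
shift units [ 0.011 -0.015  0.026] | yaw now 102.80 tilt 0.0001,0.0003 turn units [ 1.000e-04 -2.000e-04 -1.467e-01]
```

jog_arm(plan=[[[0, 0, 0], [0, 0, -0.05]], [[0, 0, 0], [0, 0, -0.05]], [[0, 0, 0], [0, 0, -0.04]], [[0, 0, 0], [0, 0, -0.03]], [[0, 0, 0], [0, 0, 0]]])

```text
clock: 55.4
ee_pos: [0.5779, 0.0203, 0.0728]
tool_rot: [[-0.465, 0.885, 0.0], [0.885, 0.465, 0.001], [0.001, 0.001, -1.0]]
ft_force: [-4.6, 1.4, 2.3]
grip_width: 0.6
grasp_force: 106.6
```

```bash
python3 -c "
from h import *
print(st());go([.5774,.0203,.0722],116)"
```

```text
{'clock': 55.4, 'ee_pos': [0.5779, 0.0203, 0.0728], 'joint_positions': [0.4055, 0.3958, -0.6233, 1.7931, 0.2632, 1.0366, 0.1669], 'ft_force': [-4.5709, 1.368, 2.329], 'moment': [0.4103, 1.0848, -1.2394], 'grip_width': 0.5996, 'grasp_force': 106.5889}
shift units [ 0.01  -0.018  0.025] | yaw now 117.70 tilt 0.0001,0.0012 turn units [ 0.0004 -0.0006  0.0188]
```

jog_arm(plan=[[[0, 0, 0], [0, 0, 0]], [[0, 0, 0], [0, 0, 0]], [[0, 0, 0], [0, 0, 0]], [[0, 0, -0.5], [0, 0, 0]], [[0, 0, -1], [0, 0, 0]], [[0, 0, -1], [0, 0, 0]], [[0, 0, -1], [0, 0, 0]], [[0, 0, -1], [0, 0, 0]], [[0, 0, 0], [0, 0, 0]], [[0, 0, 0], [0, 0, 0]]], hand=90)

```text
clock: 56.4
ee_pos: [0.5783, 0.02, 0.186]
tool_rot: [[-0.468, 0.884, 0.002], [0.884, 0.468, -0.0], [-0.001, 0.002, -1.0]]
ft_force: [0.1, 0.0, -1.2]
grip_width: 0.899
grasp_force: 0.0
```

Run:
```python
from h import *
print(st())
f=env.grab_frame("wrist");P=cloud(f);z=P[...,2]
near=np.hypot(P[...,0]-.577,P[...,1]-.021)<.04
print("cap",blob(P,near&(z>.09)&(z<.12),f))
print("core2",ring(P,f,.577,.021,.046,.058,r=.037))
go([.4948,.3765,.17],90)
```

```text
{'clock': 56.4, 'ee_pos': [0.5783, 0.02, 0.186], 'joint_positions': [0.441, 0.2822, -0.6545, 1.678, 0.1809, 1.2406, 0.2338], 'ft_force': [0.051, 0.0165, -1.1951], 'moment': [0.0045, 0.031, 0.0264], 'grip_width': 0.8987, 'grasp_force': 0.0}
cap {'n': 4102, 'ztop': np.float64(0.1028), 'mean': [0.5768, 0.023, 0.1016], 'rect': [0.5773, 0.0222, 0.0547, 0.0541, 24.6935], 'circ': [0.5772, 0.0215, 0.0279]}
core2 (815, [0.578, 0.0222], 'r', 0.03, 'rect', [0.5722, 0.0357], [0.0601, 0.0308])
shift units [14.163  3.74   0.595] | yaw now 117.89 tilt 0.0003,-0.0002 turn units [2.000e-04 2.000e-04 3.099e-01]
```

jog_arm(plan=[[[0.944, 0.25, 0], [0, 0, 0]], [[0.944, 0.25, 0], [0, 0, 0]], [[0.944, 0.25, 0], [0, 0, 0]], [[0.944, 0.25, 0], [0, 0, 0]], [[0.944, 0.25, 0], [0, 0, 0]], [[0.944, 0.25, 0], [0, 0, 0]], [[0.944, 0.25, 0], [0, 0, 0]], [[0.944, 0.25, 0], [0, 0, 0]], [[0.944, 0.25, 0], [0, 0, 0]], [[0.944, 0.25, 0], [0, 0, 0]]], hand=70, newtons=20)

```text
clock: 57.45
ee_pos: [0.5218, 0.2583, 0.1838]
tool_rot: [[-0.468, 0.884, -0.002], [0.884, 0.468, -0.001], [0.0, -0.002, -1.0]]
ft_force: [0.4, -0.1, 0.4]
grip_width: 0.696
grasp_force: 0.0
```

jog_arm(plan=[[[0.944, 0.25, 0], [0, 0, 0]], [[0.944, 0.25, 0], [0, 0, 0]], [[0.944, 0.25, 0], [0, 0, 0]], [[0.944, 0.25, 0], [0, 0, 0]], [[0.944, 0.25, 0], [0, 0, 0]], [[0, 0, 0], [0, 0, 0]], [[0, 0, 0], [0, 0, 0]]])

```text
clock: 58.15
ee_pos: [0.4944, 0.3767, 0.1838]
tool_rot: [[-0.469, 0.883, -0.002], [0.883, 0.469, -0.001], [0.0, -0.002, -1.0]]
ft_force: [1.3, -0.8, 0.5]
grip_width: 0.698
grasp_force: 0.0
```

Run:
```python
from h import *
print(st())
f=env.grab_frame("wrist");P=cloud(f);z=P[...,2]
near=np.hypot(P[...,0]-.495,P[...,1]-.377)<.03
print("head",blob(P,near&(z>.07)&(z<.1),f))
go([.4945,.3765,.0655])
```

```text
{'clock': 58.15, 'ee_pos': [0.4944, 0.3767, 0.1838], 'joint_positions': [-0.1122, 0.4132, -0.789, 1.5664, 0.3004, 1.2897, -0.4552], 'ft_force': [1.3337, -0.77, 0.4768], 'moment': [-0.0182, -0.0479, -0.0211], 'grip_width': 0.6983, 'grasp_force': 0.0}
head {'n': 1894, 'ztop': np.float64(0.0852), 'mean': [0.4932, 0.378, 0.0834], 'rect': [0.4936, 0.3772, 0.0379, 0.0381, 88.6257], 'circ': [0.4936, 0.3771, 0.0196]}
shift units [3.900e-02 1.000e-03 4.739e+00] | yaw now 117.89 tilt -0.0010,-0.0012
```

jog_arm(plan=[[[0, 0, 1], [0, 0, 0]], [[0, 0, 1], [0, 0, 0]], [[0, 0, 1], [0, 0, 0]], [[0, 0, 1], [0, 0, 0]], [[0, 0, 0.4], [0, 0, 0]], [[0, 0, 0.2], [0, 0, 0]], [[0, 0, 0], [0, 0, 0]], [[0, 0, 0], [0, 0, 0]]])

```text
clock: 59.0
ee_pos: [0.4957, 0.3769, 0.071]
tool_rot: [[-0.468, 0.884, 0.001], [0.884, 0.468, 0.001], [0.0, 0.002, -1.0]]
ft_force: [0.7, 0.2, -0.3]
grip_width: 0.695
grasp_force: 0.0
```

jog_arm(plan=[[[0, 0, 0], [0, 0, 0]], [[0, 0, 0], [0, 0, 0]], [[0, 0, 0], [0, 0, 0]], [[0, 0, 0], [0, 0, 0]], [[0, 0, 0], [0, 0, 0]]], hand=0)

```text
clock: 59.5
ee_pos: [0.494, 0.3762, 0.0704]
tool_rot: [[-0.468, 0.884, -0.001], [0.884, 0.468, -0.001], [-0.001, -0.002, -1.0]]
ft_force: [-6.1, -2.7, 4.6]
grip_width: 0.443
grasp_force: 20.5
```

jog_arm(plan=[[[0, 0, 0], [0, 0, 0.09]], [[0, 0, 0], [0, 0, 0.09]], [[0, 0, 0], [0, 0, 0.09]], [[0, 0, 0], [0, 0, 0.09]], [[0, 0, 0], [0, 0, 0.09]], [[0, 0, 0], [0, 0, 0.05]], [[0, 0, 0], [0, 0, 0]]])

```text
clock: 60.2
ee_pos: [0.494, 0.3762, 0.0704]
tool_rot: [[0.296, 0.955, -0.001], [0.955, -0.296, -0.002], [-0.002, -0.0, -1.0]]
ft_force: [-5.7, -4.2, 4.3]
grip_width: 0.442
grasp_force: 20.4
```

jog_arm(plan=[[[0, 0, 0], [0, 0, 0]], [[0, 0, 0], [0, 0, 0]], [[0, 0, 0], [0, 0, 0]], [[0, 0, -0.5], [0, 0, 0]], [[0, 0, -1], [0, 0, 0]], [[0, 0, -1], [0, 0, 0]], [[0, 0, -1], [0, 0, 0]], [[0, 0, -1], [0, 0, 0]], [[0, 0, 0], [0, 0, 0]], [[0, 0, 0], [0, 0, 0]]], hand=75)

```text
clock: 61.2
ee_pos: [0.4954, 0.3769, 0.1835]
tool_rot: [[0.294, 0.956, 0.001], [0.956, -0.294, 0.001], [0.001, 0.001, -1.0]]
ft_force: [-0.2, 0.9, -0.3]
grip_width: 0.75
grasp_force: 0.0
```

Run:
```python
from h import *
print(st())
f=env.grab_frame("wrist");P=cloud(f);z=P[...,2]
near=np.hypot(P[...,0]-.495,P[...,1]-.377)<.03
print("head",blob(P,near&(z>.07)&(z<.11),f))
f=env.grab_frame("top")
cv2.imwrite("pics/top4.png",cv2.resize(f["frame"][130:330,150:450,::-1],None,fx=2.5,fy=2.5,interpolation=2))
```

```text
{'clock': 61.2, 'ee_pos': [0.4954, 0.3769, 0.1835], 'joint_positions': [-0.2314, 0.3719, -0.6223, 1.5737, 0.2243, 1.2666, -1.187], 'ft_force': [-0.1505, 0.8571, -0.2505], 'moment': [-0.01, -0.0087, -0.0403], 'grip_width': 0.75, 'grasp_force': 0.0}
head {'n': 1996, 'ztop': np.float64(0.0922), 'mean': [0.4942, 0.3785, 0.0904], 'rect': [0.4937, 0.3771, 0.0379, 0.038, 73.1654], 'circ': [0.4937, 0.3777, 0.0197]}
```

View pics/top4.png

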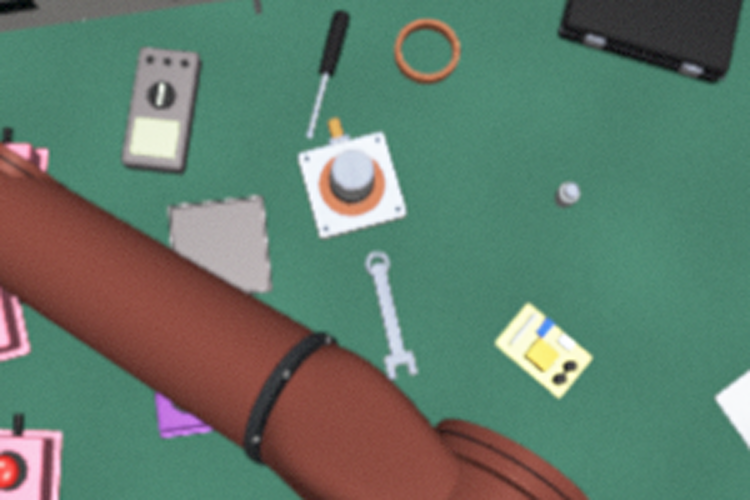

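The head is back out at 0.0922 (it read 0.0916 before it was pressed). The cap sits on the stack at crop (352,178), the bystanders haven't moved and no cores are left on the bench.

jog_arm(plan=[[[0, 0, 0], [0, 0, 0]], [[0, 0, 0], [0, 0, 0]], [[0, 0, 0], [0, 0, 0]], [[0, 0, 0], [0, 0, 0]], [[0, 0, 0], [0, 0, 0]]])

```text
clock: 61.8
ee_pos: [0.495, 0.3766, 0.1822]
tool_rot: [[0.294, 0.956, -0.0], [0.956, -0.294, -0.0], [-0.0, -0.0, -1.0]]
ft_force: [-0.1, -0.6, -0.2]
grip_width: 0.75
grasp_force: 0.0
```

```bash
python3 -c "
from plant import env
print(env.close_job())"
```

```text
the job is handed in; nothing more can be done
None
```

The job is done and handed in at 61.8 s; the hand-in gave no verdict, but my checks show the washer and both cores home, the cap tight (left-hand thread), the stop button out and the bystanders in place.

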